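# Put the hardness tester's optics and reference blocks back in their fitted seats

## Robot

A 7-joint arm with a two-finger parallel gripper is mounted at the origin on a cart in front of the work surface, level with it; the furniture and walls round the work are solid. World frame = base frame: x ahead of the robot, y to its left, z up, the work surface at z = 0. Lengths are in m, angles in rad, forces in N, time in s.
With the tool pointing down it reaches from about 0.425 to 0.875 m from the base axis. Payload 4.7 kg.
Tool frame: the origin (TCP) lies at the very end of the fingers, on their centre line; the grasp point (between the pads) lies 19 mm behind it; x points along the fingers, y is the direction in which the jaws open and shut, and the axes are right-handed (so a half turn about x gives the same grasp; the last joint's range is limited). The gripper opens to 87 mm and grips with 3 to 60 N. Pads are 19 mm wide; open, the fingers measure 117 mm over their backs; the gripper's body (75 mm by 190 mm) begins 51 mm behind the grasp point.
Start: joints at [-1.314, 0.321, -0.07, 1.45, 0.023, 1.371, -0.057], TCP at [0.156, 0.631, 0.223] pointing down, gripper open.
Joint ranges: [-2.86, 2.86], [-0.3, 2.09], [-1.38, 1.24], [0.06, 2.45], [-1.56, 4.7], [0.09, 2.05], [-2.69, 2.69]. Speed limits (rad/s): [2.57, 2.57, 3.14, 3.14, 3.14, 3.14, 3.14].

## Interface

Orientations are given as a rotation vector (axis times angle).
In Python, from bench import ctrl gives the robot as it stands.
- The arm moves only by the tool step_arm, never from a script. Its argument "increments" is one flat list of numbers, 6 for each row, row after row: the shift along the tool's x, y, z in cm, then the turn, a rotation vector about the tool's x, y, z in rad. In form: [tx, ty, tz, ax, ay, az, tx, ty, tz, ax, ay, az, ...]. A call has 1 to 12 rows; each row shifts and turns the commanded pose from where the row before left it, along the tool's axes as they then stand; what a row does not reach is not made up. A row lasts 1/8 s, in which the tool goes at most 62.5 mm and 10.7 degrees, less where a joint would pass 70% of its speed; a pose out of reach is approached as far as the arm can. A call with a gripper value outside its range is refused whole. "fingers" is the opening in per cent of the stroke, from 0 (shut) to 100 (fully open), set as the call begins (left out, the last holds). The fingers move at their own pace and stop on an object; "force" is the grip in N (left out, the last holds). Time passes only in rows, so rows that do not move let the fingers close. It gives the time, the measured TCP pose, the force and the opening at its end, in the units of the state.
- ctrl.get_state(): the state, without advancing time (a new reading comes with each control period).
- ctrl.get_image(name): name is "side" or "top"; returns the picture (384x512x3 uint8, red, green, blue); there is no depth.
- ctrl.camera_params(name): a dict with "vertical_fov" (degrees; the focal length in pixels is half the picture's height over the tangent of half this angle, whatever the lens; pixels are square), "cx", "cy" (the principal point, pixels), "k1" (the pictures are not rectified: a ray, as slopes to the right and down, at radius r is drawn at 1 + k1 r^2 times it, then the intrinsics apply), "R" (3x3) and "t" (3): a world point X has camera coordinates R X + t. Camera axes: x right, y down, z forward; pixel columns grow to the right and rows downward; lengths in m; the calibration is good to about 2 mm. A picture is of the moment at which its call begins. camera_params takes no time and is no camera call.
- ctrl.close_job(): hands the job in, once; it reports no verdict.
Trained networks look in the newest picture that a camera, given by its name, has taken for a name from the list of things; names that differ only in an ending like _2 or _b are one class to them, and where a whole thing is asked for, a point or a joint stands for the part that bears it (a point fixed in the world has none). Each returns a list of dicts, best first, with "score" (0 to 1); they miss things now and then, are a little off and sometimes report something else, mostly with a low value. They report only what shows in the picture. A call takes as long as a camera call. They do not tell look-alikes from the thing itself.
- ctrl.search_frame(camera, name): "xyz" ([x, y, z] in m, in the coordinates of the camera as it stood for that picture, good to about 4 mm: the middle of the surface that is visible of it).
- ctrl.silhouettes(camera, name): "pixels" (384x512 bool, what is visible of it).
- ctrl.spot_point(camera, name): "xyz" ([x, y, z] in m, in the coordinates of the camera as it stood for that picture, good to about 4 mm: a listed point, or the origin of a listed thing).
The state is a dict: "time": time; "joint_positions": joint angles; "qd": joint speeds; "joint_torque": joint torques, N m; "position": TCP position; "tool_rot": TCP orientation; "ft_force": force on the tool from outside, world axes, zero at the start; "torque": the same for the moment, N m; "grip_width": opening from 0.0 (shut) to 1.0 (fully open).
Only numpy, scipy, OpenCV 4.12 (cv2) and the standard library are available. Lean on these libraries where they do the work, as an engineer would, in place of code of your own. Each camera call takes 0.05 s, during which the arm holds its last target.

## Task

The calibration is finished: put the hardness tester's accessories away in the grey tray, each fully home in the seat that is shaped for it (hexagonal block, round block, eyepiece and objective), then close the objective's canister by setting the white cover over the objective, down onto the black base. Keep the two lenses upright all the while, leave everything at rest, and do not disturb the spirit level or the green specimen.

Things in the scene. Friction and masses are not known exactly. Their poses are not given: they have to be found in the camera images.
- hex_block_center (a point): Hexagonal bright-steel hardness reference block lying flat, 52 mm across the flats, 60 mm across the corners, 12 mm thick, 0.21 kg. Point: its centre, half-way up (6 mm above its underside). z up; the flats face along x and every 60 degrees from it: grasp it across two opposite flats.
- round_block_center (a point): Round bright-steel hardness reference block lying flat, 55 mm diameter, 11 mm thick, 0.19 kg. Point: its centre, half-way up (5.5 mm above its underside). z up.
- eyepiece_center (a point): Black microscope eyepiece with a thin white ring, standing upright on its narrower barrel, 43 mm tall, 34 mm diameter over its upper half, narrower below. Point: its centre, half-way up (21.5 mm above its foot); good to grip by the upper half, 5 to 17 mm above this point. About 0.08 kg. z up.
- objective_center (a point): Bright-metal microscope objective with a green ring, standing upright on its threaded flange, 41 mm tall, 26 mm at its widest, tapering at the top. Point: its centre, half-way up (20.5 mm above its foot); good to grip at this point or up to 8 mm above. About 0.11 kg. z up.
- cover_center (a point): Cover of the objective's canister: a white plastic beaker standing mouth down, with a ribbed grey band at the mouth and a small grey disc on its closed top; 53 mm outside diameter, 47 mm inside, 62 mm tall, top 4 mm thick, about 0.05 kg. Point: its centre, half-way up (31 mm above its mouth). z up.
- hex_seat_floor (a point): Seat of the hexagonal block: hexagonal beech nest with a blue felt floor, fixed. Its pocket is 57 mm across the flats with a rounded rim 8 mm thick whose crest is 4 mm above the floor. Point: centre of the pocket's floor, 8 mm above the worktop. z up; the pocket's flats face along x and every 60 degrees from it.
- round_seat_floor (a point): Seat of the round block: square beech plate 80 x 80 mm with a round, bevelled recess with a blue felt floor, fixed. The recess is 60 mm in diameter and 4 mm deep. Point: centre of the recess's floor, 8 mm above the worktop. z up, x and y along the plate's sides.
- eyepiece_stand_floor (a point): Seat of the eyepiece: square aluminium block 56 x 56 x 15 mm with a round, bevelled bore, 31 mm in diameter and 10 mm deep, with a black floor, fixed. The eyepiece stands in it on its barrel. Point: centre of the bore's floor, 8 to 9 mm above the worktop. z up.
- canister_base_floor (a point): Seat of the objective: lower half of its canister, a round black ribbed flange 66 mm in diameter and 6 mm thick, with a grey round-topped ring on it (32 mm inside, 42 mm outside, 6 mm high), fixed. The objective stands inside the ring; the white cover goes over the ring and rests on the flange. Point: centre of the floor inside the ring, level with the flange's top, 9 to 10 mm above the worktop. z up.
- level_center (a point): Bystander, not to be disturbed: round white bullseye spirit level with a green face, 38 mm diameter, 10 mm high, left of the work. Point: its centre, half-way up.
- green_mount_center (a point): Bystander, not to be disturbed: round green resin specimen mount, 30 mm diameter, 19 mm high, near the robot. Point: its centre, half-way up.
Not all that is in view belongs to the job. Leave any pink or red look-alike of the part that bears eyepiece_center alone.

How it is judged:
At the end, for the whole second after the job is handed in: Hexagonal block, round block, eyepiece and objective each fully home in its own seat and the cover over the objective on the black base: centres within 8 mm sideways, not more than 1.8 mm above fully seated, blocks flat within 2.3 degrees, the rest upright within 4 degrees, and at rest (horizontal distance between hex_block_center and hex_seat_floor below 0.008 m and z of hex_block_center in the frame of hex_seat_floor below 0.0078 m and angle between each of hex_block_center, round_block_center's own z axis and vertical below 0.04 rad and linear speed of each of hex_block, round_block, eyepiece, objective, cover below 0.02 m/s and horizontal distance between round_block_center and round_seat_floor below 0.008 m and z of round_block_center in the frame of round_seat_floor below 0.0073 m and horizontal distance between eyepiece_center and eyepiece_stand_floor below 0.008 m and z of eyepiece_center in the frame of eyepiece_stand_floor below 0.0233 m and angle between each of eyepiece_center, objective_center, cover_center's own z axis and vertical below 0.07 rad and horizontal distance between each of objective_center, cover_center and canister_base_floor below 0.008 m and z of objective_center in the frame of canister_base_floor below 0.0223 m and z of cover_center in the frame of canister_base_floor below 0.0328 m); the robot touches nothing.
It fails at once if the objective is tipped by more than 50 degrees (angle between objective_center's own z axis and vertical above 0.87 rad).
It fails at once if the eyepiece is tipped by more than 50 degrees (angle between eyepiece_center's own z axis and vertical above 0.87 rad).
It fails at once if the spirit level is disturbed (moved by more than 20 mm) (distance of level_center from where it was at the start of the episode above 0.02 m).
It fails at once if the green specimen is disturbed (moved by more than 20 mm) (distance of green_mount_center from where it was at the start of the episode above 0.02 m).
It also fails if it takes over 106 s, if anything falls off the work surface, if the arm or the gripper's body presses on something with over 40 N, if the wrist force passes 120 N, or if a joint passes its speed limit or range.

## Working session

There is one attempt and no reset: what is moved stays moved. The work goes in short steps, Python scripts to look and compute and a tool call to move; the robot and the scene stay as the last step left them, time stands still between calls to the robot, and variables do not carry over. Pictures are saved under pics/ and viewed, and the job is handed in when it is done.

Besides the shell and the picture viewer there is one more tool, called after ">>>" as name(argument=value, ...) on one line, values as JSON. step_arm: Moves the arm, as the interface text tells. Its arguments: {"type":"object","properties":{"increments":{"type":"array","items":{"type":"number"}},"fingers":{"type":"number"},"force":{"type":"number"}},"required":["increments"]}

```bash
ls; mkdir -p pics; cat > h.py <<'E'
import numpy as np, cv2
from bench import ctrl
from scipy.spatial.transform import Rotation as Ro
def cam2w(c,p):
    P=ctrl.camera_params(c); return np.array(P['R']).T@(np.array(p)-np.array(P['t']))
def proj(c,X):
    P=ctrl.camera_params(c); x=np.array(P['R'])@np.array(X)+np.array(P['t']); s=x[:2]/x[2]; r2=s@s
    f=192/np.tan(np.radians(P['vertical_fov'])/2); s=s*(1+P['k1']*r2); return np.array([P['cx']+f*s[0],P['cy']+f*s[1]])
def ray_z(c,uv,z):
    P=ctrl.camera_params(c); f=192/np.tan(np.radians(P['vertical_fov'])/2)
    d=(np.array(uv,float)-[P['cx'],P['cy']])/f; s=d.copy()
    for _ in range(30): s=d/(1+P['k1']*(s@s))
    R=np.array(P['R']);t=np.array(P['t']); D=R.T@np.array([s[0],s[1],1]); o=-R.T@t
    return o+D*(z-o[2])/D[2]
def snap(c,name,box=None,scale=1):
    im=ctrl.get_image(c); o=im[:,:,::-1]
    if box: o=o[box[1]:box[3],box[0]:box[2]]
    o=cv2.resize(o,None,fx=scale,fy=scale,interpolation=cv2.INTER_CUBIC); cv2.imwrite('pics/'+name,o); return im
E
python3 - <<'E'
from h import *
for c in('top','side'):
    snap(c,c+'0.png'); P=ctrl.camera_params(c); print(c,P)
    print('campos',-np.array(P['R']).T@np.array(P['t']))
print(ctrl.get_state())
for n in 'hex_block_center round_block_center eyepiece_center objective_center cover_center hex_seat_floor round_seat_floor eyepiece_stand_floor canister_base_floor level_center green_mount_center'.split():
    for c in('top','side'):
        for r in ctrl.spot_point(c,n)[:3]:
            w=cam2w(c,r['xyz']); print(n,c,round(r['score'],2),w.round(4),proj(c,w).round())
E
```

```text
pics
top {'vertical_fov': 42.023718398455884, 'cx': 257.236600351229, 'cy': 186.88939068086995, 'k1': 0.07374495501837905, 'R': array([[-0.0167112 , -0.99962213, -0.02182524],
       [-0.99215047,  0.01928391, -0.12355395],
       [ 0.12392814,  0.01958918, -0.99209782]]), 't': array([0.2823297 , 0.45375719, 1.23623594])}
campos [0.30170906 0.24925595 1.28869239]
side {'vertical_fov': 42.44731248554031, 'cx': 255.26799651971686, 'cy': 195.05384932301502, 'k1': -0.034043608082917134, 'R': array([[ 0.85756381, -0.51400727, -0.01951515],
       [-0.23104913, -0.35102831, -0.90741139],
       [ 0.45956568,  0.78267212, -0.41979011]]), 't': array([-0.25670506,  0.25492241,  0.76111093])}
campos [-0.0707399  -0.63816359  0.5458167 ]
{'time': 0.1, 'joint_positions': array([-1.3138859 ,  0.32174398, -0.07009645,  1.45156887,  0.02260662,
        1.37078945, -0.05686399]), 'qd': array([-2.48951269e-04, -2.00821226e-03,  7.81612994e-04, -2.03150838e-03,
       -3.15922805e-04,  8.95909427e-04,  5.01956625e-06]), 'joint_torque': array([-6.92247590e-05, -4.92568839e+01, -4.05399352e-01, -3.13397
[... 1612 characters left out ...]
2.]
eyepiece_stand_floor top 0.56 [ 0.5721 -0.021   0.0087] [371. 142.]
eyepiece_stand_floor side 0.96 [ 0.571  -0.0202  0.0035] [374. 257.]
canister_base_floor top 0.7 [0.5796 0.0704 0.0113] [335. 140.]
canister_base_floor top 0.57 [0.5995 0.2618 0.0106] [261. 134.]
canister_base_floor side 0.71 [0.5819 0.0746 0.009 ] [348. 234.]
canister_base_floor side 0.25 [0.4542 0.0596 0.0286] [305. 246.]
level_center top 0.71 [0.4553 0.5167 0.0084] [164. 191.]
level_center side 0.72 [0.5815 0.0737 0.0079] [348. 235.]
level_center side 0.43 [ 0.4549  0.5146 -0.001 ] [208. 184.]
green_mount_center top 0.68 [0.3267 0.1917 0.011 ] [291. 239.]
green_mount_center side 0.57 [0.326  0.19   0.0062] [220. 245.]
```

```bash
python3 - <<'E'
import cv2
a=cv2.imread('pics/top0.png')[90:270,130:410]; cv2.imwrite('pics/topc.png',cv2.resize(a,None,fx=2.8,fy=2.8,interpolation=2))
a=cv2.imread('pics/side0.png')[150:300,160:420]; cv2.imwrite('pics/sidec.png',cv2.resize(a,None,fx=3,fy=3,interpolation=2))
E
```

```text
(no output)
```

View pics/top0.png

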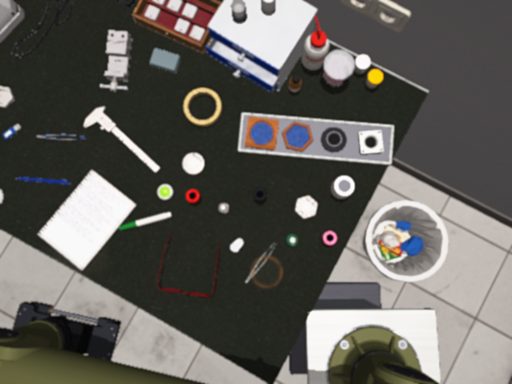

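View pics/topc.png

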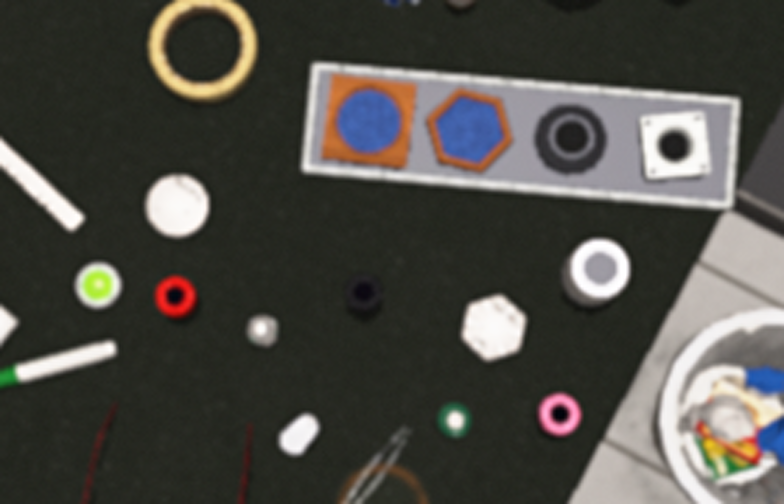

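View pics/sidec.png

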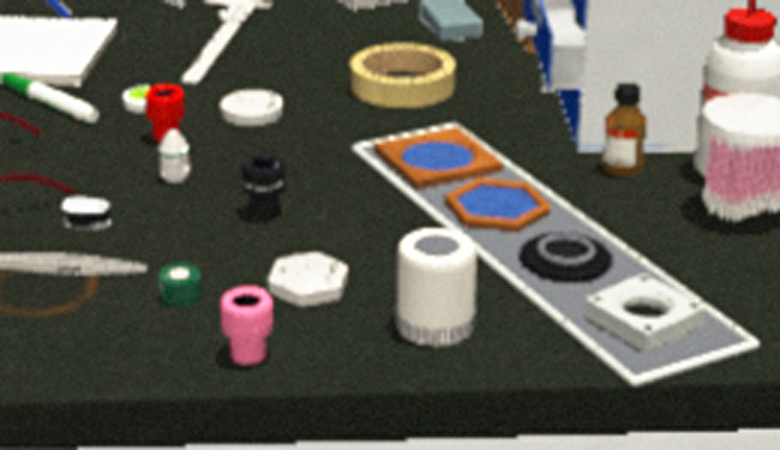

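Eyepiece candidates in the top picture are black (260,194), red (192,196) and pink (330,238). The black one with a thin white ring fits the description; the red and pink ones are look-alikes. Next I'll refine all positions with silhouettes.

```bash
cat > fit.py <<'E'
from h import *
from scipy.optimize import least_squares
S=8
def disc(r,z,n=48,ph=0): 
    a=np.arange(n)*2*np.pi/n+ph; return np.c_[r*np.cos(a),r*np.sin(a),np.full(n,z)]
def cyl(r,z0,z1): return np.r_[disc(r,z0),disc(r,z1)]
def hexp(af,z0,z1,yaw): 
    R=af/np.sqrt(3); return np.r_[disc(R,z0,6,yaw+np.pi/6),disc(R,z1,6,yaw+np.pi/6)]
def render(c,parts,xy,off=np.zeros(2)):
    m=np.zeros((384*4,512*4),np.uint8)
    for p in parts:
        uv=np.array([proj(c,q+[xy[0],xy[1],0]) for q in p])
        h=cv2.convexHull((uv*4+1.5).astype(np.float32)); cv2.fillConvexPoly(m,np.round(h*16).astype(np.int32),255,shift=4)
    return cv2.resize(m,(512,384),interpolation=cv2.INTER_AREA)/255.
def cen(m):
    y,x=np.mgrid[:384,:512]; s=m.sum(); return np.array([(m*x).sum()/s,(m*y).sum()/s])
def fitxy(c,parts,mask,xy0,it=4):
    t=cen(mask); xy=np.array(xy0,float)
    for _ in range(it):
        b=cen(render(c,parts,xy)); d=t-b
        z=0.01; p=proj(c,[*xy,z]); J=np.array([proj(c,[xy[0]+.01,xy[1],z])-p,proj(c,[xy[0],xy[1]+.01,z])-p]).T/.01
        xy=xy+np.linalg.solve(J,d)
    r=render(c,parts,xy)
    return xy,np.minimum(r,mask).sum()/np.maximum(r,mask).sum(),r.sum(),mask.sum()
E
cat > m1.py <<'E'
from fit import *
T={'hex_block_center':([.4075,.150],[hexp(.052,0,.012,0)]),
'round_block_center':([.528,.440],[cyl(.0275,0,.011)]),
'eyepiece_center':([.442,.270],[cyl(.0135,0,.022),cyl(.017,.0215,.043)]),
'objective_center':([.410,.361],[cyl(.013,0,.028),np.r_[disc(.013,.028),disc(.008,.041)]]),
'cover_center':([.457,.062],[cyl(.0265,0,.062)])}
ims={c:ctrl.get_image(c) for c in('top','side')}
np.savez('ims.npz',**ims)
for n,(xy0,parts) in T.items():
    for c in ims:
        best=None
        for r in ctrl.silhouettes(c,n):
            m=r['pixels'].astype(float); 
            d=np.linalg.norm(cen(m)-proj(c,[*xy0,.02]))
            if best is None or d<best[0]: best=(d,m,r['score'])
        if best is None: print(n,c,'none');continue
        np.save(f'mask_{n}_{c}.npy',best[1])
        xy,iou,a,b=fitxy(c,parts,best[1],xy0); print(n,c,round(best[2],2),xy.round(4),'iou',round(iou,2),a.round(),b)
for n in('hex_seat_floor','round_seat_floor','eyepiece_stand_floor','canister_base_floor'):
    for c in ims:
        for r in ctrl.silhouettes(c,n)[:2]: print(n,c,r['score'],cen(r['pixels'].astype(float)),r['pixels'].sum())
E
python3 m1.py
```

```text
hex_block_center top 0.85 [0.4095 0.1504] iou 0.9 376.0 364.0
hex_block_center side 0.67 [0.4068 0.1497] iou 0.88 402.0 355.0
round_block_center top 0.91 [0.5284 0.4403] iou 0.94 373.0 352.0
round_block_center side 0.77 [0.5258 0.4368] iou 0.89 211.0 190.0
eyepiece_center top 0.55 [0.4394 0.2678] iou 0.91 160.0 168.0
eyepiece_center side 0.58 [0.4401 0.2686] iou 0.82 284.0 234.0
objective_center top none
objective_center side 0.62 [0.4061 0.3565] iou 0.84 182.0 155.0
cover_center top 0.9 [0.4546 0.0612] iou 0.89 457.0 409.0
cover_center side 0.7 [0.4527 0.0575] iou 0.88 984.0 875.0
hex_seat_floor top 0.79 [297.36322188 135.84042553] 658
hex_seat_floor side 0.67 [325.5626327  218.28237792] 471
hex_seat_floor side 0.64 [262.62466488 243.01340483] 373
round_seat_floor top 0.62 [261.6803653 132.5673516] 876
round_seat_floor side 0.85 [305.91739895 203.00351494] 569
eyepiece_stand_floor top 0.68 [259.80536913 193.60402685] 149
eyepiece_stand_floor top 0.62 [370.0509165  141.73930754] 491
eyepiece_stand_floor side 0.79 [374.30521472 253.54907975] 652
canister_base_floor top 0.78 [333.3044316 138.7822736] 519
canister_base_floor side 0.95 [348.29096045 235.32485876] 354
```

```bash
cat > m2.py <<'E'
from fit import *
from scipy.optimize import minimize
ims=np.load('ims.npz')
def soft(c,kind,uv,w=16):
    im=ims[c].astype(float); 
    if kind=='blue': g=im[:,:,2]-im[:,:,0]
    elif kind=='dark': g=-im.sum(2)
    else: g=np.minimum(im.sum(2),600)
    return g
def fit(c,kind,parts_f,x0,z,yaw=False,w=17):
    g=soft(c,kind,None); u,v=np.round(proj(c,[*x0[:2],z])).astype(int); sl=(slice(v-w,v+w+1),slice(u-w,u+w+1))
    G=g[sl].ravel()
    def cost(p):
        m=cv2.GaussianBlur(render(c,parts_f(p[2] if yaw else 0),p[:2]),(0,0),.7)[sl].ravel()
        A=np.c_[m,np.ones_like(m)]; s,res,_,_=np.linalg.lstsq(A,G,rcond=None); return ((A@s-G)**2).mean()/G.var()
    best=None
    for y0 in ([-.4,-.2,0,.2,.4] if yaw else [0]):
        p0=np.r_[x0[:2],[y0] if yaw else []]; n=len(p0)
        sim=np.vstack([p0]+[p0+np.eye(n)[i]*([.004,.004,.1][i]) for i in range(n)])
        r=minimize(cost,p0,method='Nelder-Mead',options=dict(initial_simplex=sim,xatol=1e-4,fatol=1e-5,maxiter=120))
        if best is None or r.fun<best.fun: best=r
    return best.x.round(4),round(best.fun,3)
J=[('hexblock','bright',lambda y:[hexp(.052,0,.012,y)],[.408,.150],.01,True,15),
('round','bright',lambda y:[cyl(.0275,0,.011)],[.527,.439],.01,False,15),
('cover','bright',lambda y:[cyl(.0265,0,.062)],[.455,.060],.03,False,20),
('objective','bright',lambda y:[cyl(.013,0,.028),np.r_[disc(.013,.028),disc(.008,.041)]],[.409,.360],.02,False,11),
('hexfelt','blue',lambda y:[hexp(.057,.008,.008,y)],[.593,.1695],.008,True,14),
('roundfelt','blue',lambda y:[disc(.030,.008)],[.603,.2625],.008,False,15),
('flange','dark',lambda y:[cyl(.033,.0035,.0095)],[.581,.0725],.01,False,13),
('bore','dark',lambda y:[disc(.0155,.0185)],[.5715,-.0205],.0185,False,7)]
if __name__=='__main__':
  for n,k,f,x0,z,yw,w in J:
    for c in('top','side'):
        print(n,c,*fit(c,k,f,x0,z,yw,w))
E
time python3 m2.py
```

```text
Traceback (most recent call last):
  File "m2.py", line 34, in <module>
    print(n,c,*fit(c,k,f,x0,z,yw,w))
               ~~~^^^^^^^^^^^^^^^^^
  File "m2.py", line 20, in fit
    r=minimize(cost,p0,method='Nelder-Mead',options=dict(initial_simplex=sim,xatol=1e-4,fatol=1e-5,maxiter=120))
  File "m2.py", line 14, in cost
    m=cv2.GaussianBlur(render(c,parts_f(p[2] if yaw else 0),p[:2]),(0,0),.7)[sl].ravel()
                       ~~~~~~^^^^^^^^^^^^^^^^^^^^^^^^^^^^^^^^^^^^^
  File "fit.py", line 12, in render
    uv=np.array([proj(c,q+[xy[0],xy[1],0]) for q in p])
                 ~~~~^^^^^^^^^^^^^^^^^^^^^
  File "h.py", line 7, in proj
    P=ctrl.camera_params(c); x=np.array(P['R'])@np.array(X)+np.array(P['t']); s=x[:2]/x[2]; r2=s@s
ValueError: time passes only in moves, steps and waits

real	0m7.304s
user	0m5.271s
sys	0m0.687s
```

```bash
python3 - <<'E'
s=open('h.py').read()
s=s.replace("def cam2w","_C={}\ndef CP(c):\n    if c not in _C: _C[c]=ctrl.camera_params(c)\n    return _C[c]\ndef cam2w",1)
s=s.replace("P=ctrl.camera_params(c)","P=CP(c)")
open('h.py','w').write(s)
E
sed -n 1,12p h.py; time python3 m2.py
```

```text
import numpy as np, cv2
from bench import ctrl
from scipy.spatial.transform import Rotation as Ro
_C={}
def CP(c):
    if c not in _C: _C[c]=ctrl.camera_params(c)
    return _C[c]
def cam2w(c,p):
    P=CP(c); return np.array(P['R']).T@(np.array(p)-np.array(P['t']))
def proj(c,X):
    P=CP(c); x=np.array(P['R'])@np.array(X)+np.array(P['t']); s=x[:2]/x[2]; r2=s@s
    f=192/np.tan(np.radians(P['vertical_fov'])/2); s=s*(1+P['k1']*r2); return np.array([P['cx']+f*s[0],P['cy']+f*s[1]])
hexblock top [0.4087 0.1508 0.2926] 0.021
hexblock side [0.4085 0.153  0.3195] 0.11
round top [0.528  0.4411] 0.025
round side [0.5277 0.4427] 0.074
cover top [0.4559 0.0588] 0.093
cover side [0.4569 0.0624] 0.23
objective top [0.4099 0.3618] 0.055
objective side [0.409 0.364] 0.112
hexfelt top [0.5936 0.168  0.7659] 0.217
hexfelt side [ 0.5941  0.1695 -0.2817] 0.496
roundfelt top [0.6037 0.2617] 0.092
roundfelt side [0.6034 0.2619] 0.611
flange top [0.5827 0.0748] 0.199
flange side [0.5813 0.0744] 0.416
bore top [ 0.5721 -0.0181] 0.029
bore side [ 0.5676 -0.0227] 0.282
real	0m14.773s
user	0m19.925s
sys	0m3.635s
```

```bash
python3 - <<'E'
from m2 import *
# ortho-rectified enlargements of seats, 4 px/mm... x up, y left
def ortho(c,cx,cy,z,h=.05,n=380):
    a=np.linspace(h,-h,n); M=np.zeros((n,n,2),np.float32)
    g=np.linspace(h,-h,24); K=np.array([[proj(c,[cx+gx,cy+gy,z]) for gy in g] for gx in g])
    M=cv2.resize(K.astype(np.float32),(n,n)) 
    # exact: homography-free using dense bilinear
    xs=np.interp(a,g[::-1],np.arange(24)[::-1]).astype(np.float32)
    xx,yy=np.meshgrid(xs,xs); M=cv2.remap(K.astype(np.float32),xx,yy,cv2.INTER_LINEAR)
    o=cv2.remap(ims[c],M[...,0],M[...,1],cv2.INTER_CUBIC)[:,:,::-1].copy()
    cv2.drawMarker(o,(n//2,n//2),(0,255,0),0,15,1); return o
r=[np.hstack([ortho(c,.5938,.1685,.012) for c in('top','side')])]
cv2.imwrite('pics/hexo.png',r[0])
for c in('top','side'):
  for lab,kind,f,z,w in [('felt','blue',lambda y:[hexp(.057,.008,.008,y)],.008,10),('felt50','blue',lambda y:[hexp(.053,.008,.008,y)],.008,10)]:
    print(c,lab,*fit(c,kind,f,[.5938,.1685],z,True,w))
E
```

```text
top felt [0.5936 0.1679 0.7754] 0.025
top felt50 [0.5936 0.1682 0.775 ] 0.074
side felt [ 0.5932  0.1705 -0.3331] 0.287
side felt50 [ 0.5935  0.1695 -0.3373] 0.205
```

View pics/hexo.png

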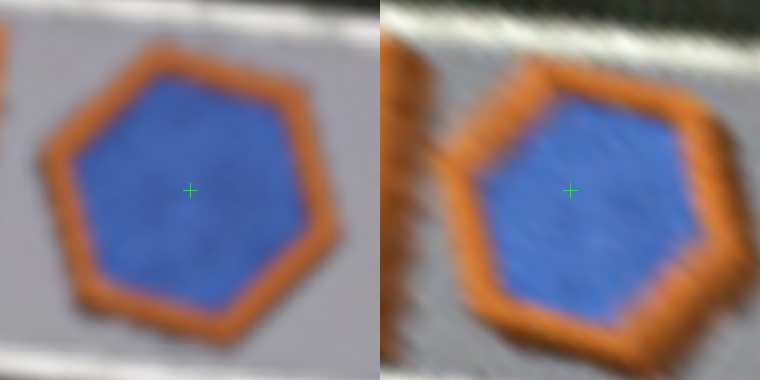

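```bash
cat > pl.py <<'E'
from h import *
import sys
def Rt(a): 
    return np.array([[0,np.cos(a),np.sin(a)],[0,np.sin(a),-np.cos(a)],[-1,0,0]])
def cur():
    s=ctrl.get_state(); return np.array(s['position']),Ro.from_rotvec(s['tool_rot']).as_matrix(),s
def yaw(R): return np.arctan2(R[1,1],R[0,1])
def plan(wps,fast=5.0):
    """wps: list of (x,y,z,a,[n]) ; prints rows"""
    p,R,s=cur(); print('t',s['time'],'pos',p.round(4),'yaw',round(yaw(R),3),'tilt',np.round(np.arccos(-R[2,0]),4),'q',s['joint_positions'].round(2))
    rows=[]
    for w in wps:
        t=np.array(w[:3]); a=w[3]
        if abs(a)>90: a=yaw(R)
        a0=yaw(R)
        R1=Rt(a); rv=Ro.from_matrix(R.T@R1).as_rotvec()
        n=max(int(np.ceil(np.linalg.norm(t-p)*100/fast-1e-6)),int(np.ceil(np.linalg.norm(rv)/.18-1e-6)),1)
        if len(w)>4: n=w[4]
        for k in range(n):
            tp=p+(t-p)/(n-k); rv=Ro.from_matrix(R.T@R1).as_rotvec()/(n-k)
            d=np.round(R.T@(tp-p)*100,2); rv=np.round(rv,3)
            rows.append([*d,*rv]); p=p+R@d/100; R=R@Ro.from_rotvec(rv).as_matrix()
        print('->',p.round(4),'yaw',round(yaw(R),3),'n',n)
    print(len(rows)); 
    for i in range(0,len(rows),12): print('['+', '.join(', '.join('%g'%v for v in r) for r in rows[i:i+12])+']')
E
python3 - <<'E'
from pl import *
p,R,s=cur(); print(R.round(3))
a=.295-np.pi/3
for k in range(6): print(k,round(.295+k*np.pi/3-np.pi,3))
plan([(.4086,.1518,.15,.295+np.pi/3),(.4086,.1518,.03,.295+np.pi/3),(.4086,.1518,.006,.295+np.pi/3,2)])
E
```

```text
[[ 0.     0.24   0.971]
 [ 0.     0.971 -0.24 ]
 [-1.     0.     0.   ]]
0 -2.847
1 -1.799
2 -0.752
3 0.295
4 1.342
5 2.389
t 2.2 pos [0.1563 0.631  0.2226] yaw 1.328 tilt 0.0001 q [-1.31  0.32 -0.07  1.45  0.02  1.37 -0.06]
-> [0.4086 0.1518 0.15  ] yaw 1.342 n 11
-> [0.4086 0.1518 0.03  ] yaw 1.342 n 3
-> [0.4086 0.1518 0.006 ] yaw 1.342 n 2
16
[0.66, -3.68, 3.27, -0.001, 0, -0, 0.66, -3.68, 3.27, -0.001, 0, -0, 0.66, -3.68, 3.27, -0.001, 0, -0, 0.66, -3.69, 3.26, -0.001, 0, -0, 0.66, -3.69, 3.26, -0.001, 0, -0, 0.66, -3.69, 3.25, -0.002, 0, -0, 0.66, -3.7, 3.25, -0.001, 0, -0, 0.66, -3.7, 3.24, -0.002, 0, -0, 0.66, -3.71, 3.24, -0.001, 0, -0, 0.66, -3.71, 3.23, -0.002, 0, -0, 0.66, -3.72, 3.23, -0.001, 0, -0, 4, -0, 0, -0, 0, -0]
[4, -0, 0, -0, 0, -0, 4, -0.01, 0, -0, 0, -0, 1.2, 0, 0, -0, 0, -0, 1.2, 0, 0, -0, 0, -0]
```

>>> step_arm(increments=[0.66,-3.68,3.27,0,0,0,0.66,-3.68,3.27,0,0,0,0.66,-3.68,3.27,0,0,0,0.66,-3.68,3.27,0,0,0,0.66,-3.68,3.27,0,0,0,0.66,-3.68,3.27,0,0,0,0.66,-3.68,3.27,0,0,0,0.66,-3.68,3.27,0,0,0,0.66,-3.68,3.27,0,0,0,0.66,-3.68,3.27,0,0,0,0,0,0,0,0,0], fingers=100, force=25)

```text
time: 3.58
position: [0.3866, 0.1916, 0.1564]
tool_rot: [0.196, 1.562, -0.196]
ft_force: [-0.6, 0.0, 0.1]
grip_width: 1.001
```

```bash
python3 - <<'E'
from pl import *
plan([(.4086,.1518,.04,1.342),(.4086,.1518,.006,1.342,2)])
E
```

```text
t 3.575 pos [0.3866 0.1916 0.1564] yaw 1.321 tilt 0.0003 q [-0.85 -0.12  0.31  2.06  0.04  1.19  0.76]
-> [0.4086 0.1518 0.04  ] yaw 1.342 n 3
-> [0.4086 0.1518 0.006 ] yaw 1.342 n 2
5
[3.88, -1.1, 1.04, -0.007, 0, 0, 3.88, -1.11, 1.03, -0.007, 0, 0, 3.88, -1.12, 1.02, -0.007, 0, 0, 1.7, 0, -0, -0, 0, 0, 1.7, 0, -0, -0, 0, 0]
```

>>> step_arm(increments=[3.9,-1.1,1.0,-0.007,0,0,3.9,-1.1,1.0,-0.007,0,0,3.9,-1.1,1.0,-0.007,0,0,1.7,0,0,0,0,0,1.6,0,0,0,0,0,0,0,0,0,0,0])

```text
time: 4.32
position: [0.4056, 0.1564, 0.0058]
tool_rot: [0.172, 1.566, -0.174]
ft_force: [-0.6, 0.1, -0.1]
grip_width: 0.999
```

```bash
python3 - <<'E'
from pl import *
snap('side','s1.png',(180,150,400,310),3.5);snap('top','t1.png',(200,100,400,260),3.5)
plan([(.4086,.1518,.006,1.342,1)])
E
```

```text
t 4.425 pos [0.4069 0.1568 0.0071] yaw 1.35 tilt 0.0007 q [-0.8   0.1   0.39  2.2  -0.05  0.85  0.97]
-> [0.4086 0.1518 0.006 ] yaw 1.342 n 1
1
[0.11, -0.45, 0.27, 0.008, 0, -0.001]
```

View pics/s1.png

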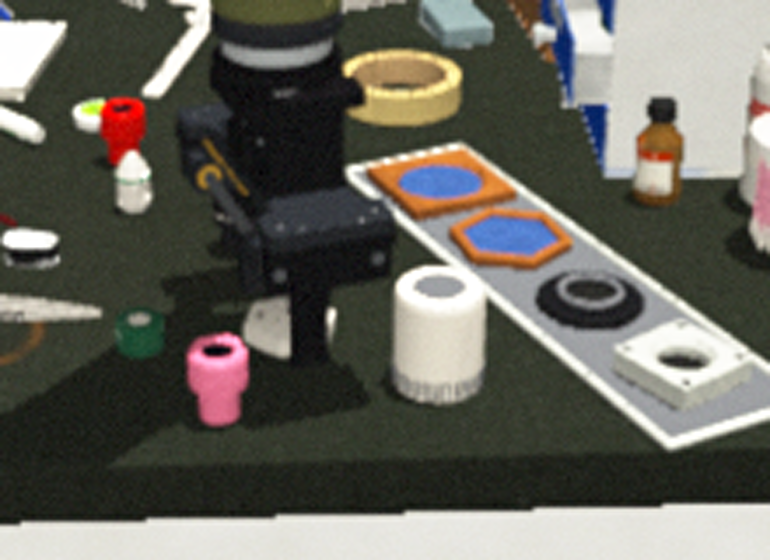

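View pics/t1.png

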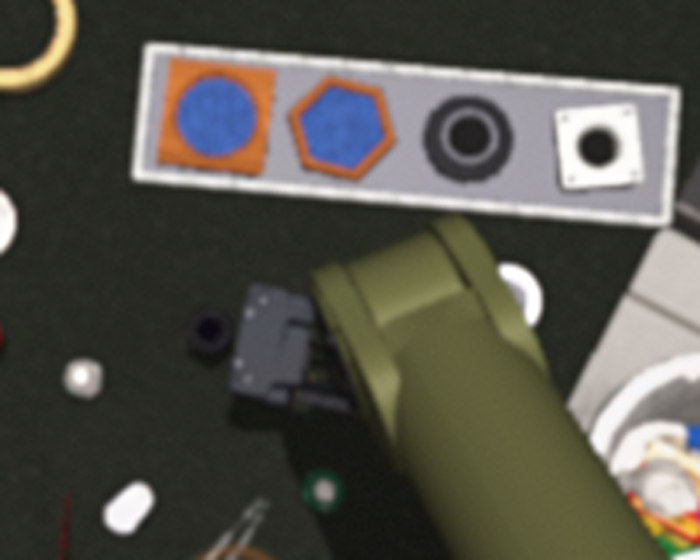

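>>> step_arm(increments=[0.1,-0.45,0.25,0.008,0,0,0,0,0,0,0,0])

```text
time: 4.68
position: [0.4087, 0.1509, 0.0061]
tool_rot: [0.182, 1.562, -0.18]
ft_force: [-0.3, 0.4, 0.1]
grip_width: 1.002
```

>>> step_arm(increments=[0,0,0,0,0,0,0,0,0,0,0,0,0,0,0,0,0,0,0,0,0,0,0,0,0,0,0,0,0,0], fingers=0, force=25)

```text
time: 5.3
position: [0.4082, 0.1512, 0.0056]
tool_rot: [0.18, 1.563, -0.18]
ft_force: [0.4, -0.2, -0.2]
grip_width: 0.584
```

```bash
python3 - <<'E'
from pl import *
plan([(.4086,.1518,.08,1.342),(.5936,.1685,.08,.775),(.5936,.1685,.03,.775,1)])
E
```

```text
t 5.3 pos [0.4082 0.1512 0.0056] yaw 1.341 tilt 0.0002 q [-0.79  0.11  0.39  2.2  -0.05  0.84  0.98]
-> [0.4086 0.1518 0.08  ] yaw 1.342 n 2
-> [0.5936 0.1685 0.08  ] yaw 0.775 n 4
-> [0.5936 0.1685 0.03  ] yaw 0.775 n 1
7
[-3.72, 0.03, 0.01, -0, 0, -0, -3.72, 0.04, 0.02, -0.001, 0, -0, -0, 1.45, 4.41, 0.142, -0, -0, -0, 2.07, 4.16, 0.142, -0, -0, -0, 2.63, 3.83, 0.142, -0, -0, -0, 3.15, 3.41, 0.141, -0, -0, 5, -0.01, 0, 0, -0, -0]
```

>>> step_arm(increments=[-3.7,0,0,0,0,0,-3.7,0,0,0,0,0,0,1.45,4.4,0.142,0,0,0,2.05,4.15,0.142,0,0,0,2.65,3.85,0.142,0,0,0,3.15,3.4,0.141,0,0,5,0,0,0,0,0,0,0,0,0,0,0])

```text
time: 6.3
position: [0.5889, 0.1663, 0.0247]
tool_rot: [0.617, 1.487, -0.63]
ft_force: [-1.1, -0.6, -2.4]
grip_width: 0.58
```

```bash
python3 - <<'E'
from pl import *
snap('side','s2.png',(230,140,410,280),4);snap('top','t2.png',(230,90,400,210),4)
plan([(.5936,.1685,.018,.775,2)])
E
```

```text
t 6.4 pos [0.5924 0.1674 0.0292] yaw 0.774 tilt 0.0018 q [-0.7   0.44  0.47  1.76 -0.23  1.    0.63]
-> [0.5936 0.1685 0.018 ] yaw 0.775 n 2
2
[0.56, 0.08, 0, -0, -0, 0.001, 0.56, 0.09, 0, -0.001, -0.001, 0.001]
```

View pics/s2.png

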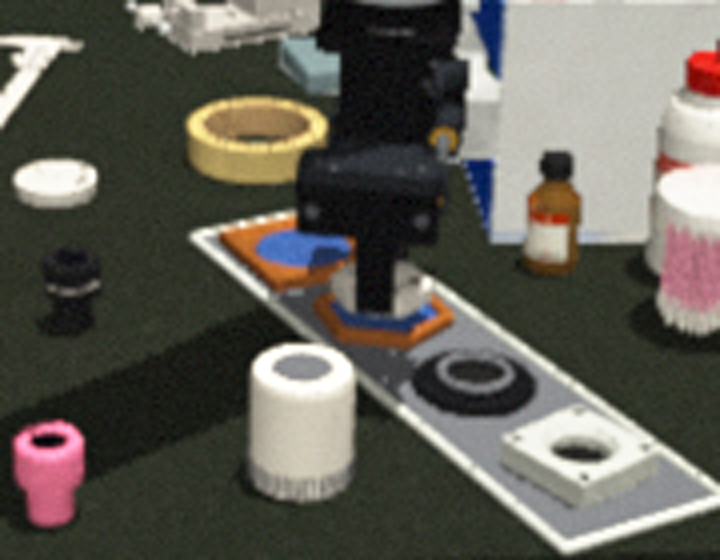

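View pics/t2.png

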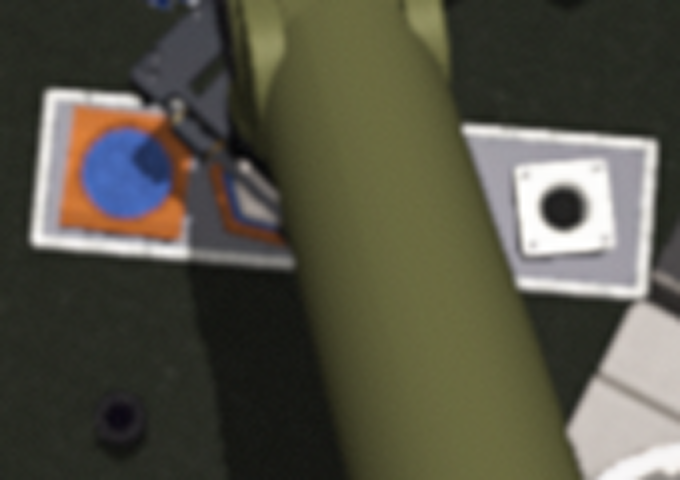

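>>> step_arm(increments=[0.55,0.08,0,0,0,0,0.5,0.08,0,0,0,0,0.3,0,0,0,0,0,0,0,0,0,0,0])

```text
time: 6.9
position: [0.5941, 0.1688, 0.0161]
tool_rot: [0.623, 1.48, -0.623]
ft_force: [0.3, 0.3, -1.3]
grip_width: 0.583
```

```bash
python3 - <<'E'
from pl import *
snap('side','s3.png',(250,160,410,280),4.5)
plan([(.5936,.1685,.014,.775,2)])
E
```

```text
t 6.95 pos [0.5942 0.1687 0.0162] yaw 0.774 tilt 0.0001 q [-0.7   0.46  0.47  1.76 -0.24  0.98  0.64]
-> [0.5936 0.1685 0.014 ] yaw 0.775 n 2
2
[0.11, -0.03, -0.01, -0, -0, -0, 0.11, -0.03, -0.02, -0.001, -0, -0]
```

View pics/s3.png

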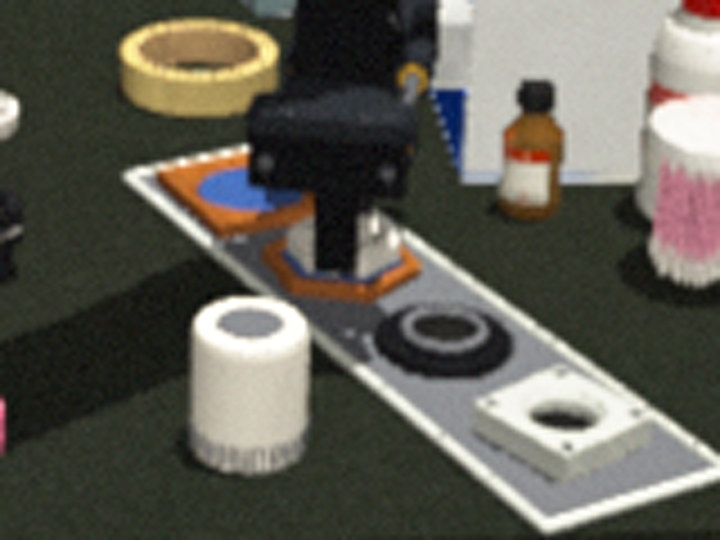

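>>> step_arm(increments=[0.2,0,0,0,0,0,0,0,0,0,0,0])

```text
time: 7.2
position: [0.5942, 0.1687, 0.014]
tool_rot: [0.623, 1.48, -0.623]
ft_force: [0.3, -0.4, -1.4]
grip_width: 0.587
```

>>> step_arm(increments=[0,0,0,0,0,0,0,0,0,0,0,0,0,0,0,0,0,0,-2,0,0,0,0,0,-5,0,0,0,0,0], fingers=80)

```text
time: 7.82
position: [0.5926, 0.1682, 0.0837]
tool_rot: [0.62, 1.483, -0.626]
ft_force: [0.9, 0.1, 0.7]
grip_width: 0.797
```

```bash
python3 - <<'E'
from pl import *
snap('side','s4.png',(250,160,410,280),4.5)
for a in (1.342,.9): 
  plan([(.528,.4416,.10,a),(.528,.4416,.0055,a)])
E
```

```text
t 7.875 pos [0.5981 0.1694 0.0928] yaw 0.773 tilt 0.0094 q [-0.72  0.37  0.5   1.7  -0.2   1.11  0.6 ]
-> [0.528  0.4416 0.1   ] yaw 1.342 n 6
-> [0.528  0.4416 0.0055] yaw 1.342 n 2
8
[-0.11, 2.33, -4.06, -0.095, 0.001, -0.001, -0.11, 2.71, -3.82, -0.095, 0.001, -0.001, -0.11, 3.06, -3.55, -0.095, 0.001, -0.001, -0.11, 3.38, -3.24, -0.095, 0.001, -0.001, -0.12, 3.68, -2.91, -0.094, 0.001, -0.002, -0.12, 3.93, -2.55, -0.095, 0.001, -0.001, 4.73, -0, 0, 0, 0, -0, 4.72, -0.01, 0, 0, 0, -0]
t 7.875 pos [0.5981 0.1694 0.0928] yaw 0.773 tilt 0.0094 q [-0.72  0.37  0.5   1.7  -0.2   1.11  0.6 ]
-> [0.528  0.4416 0.1   ] yaw 0.9 n 6
-> [0.528  0.4417 0.0055] yaw 0.9 n 2
8
[-0.11, 2.33, -4.06, -0.021, 0.001, -0.001, -0.11, 2.42, -4.01, -0.021, 0.001, -0.001, -0.11, 2.5, -3.96, -0.021, 0.001, -0.002, -0.11, 2.59, -3.91, -0.021, 0, -0.002, -0.12, 2.67, -3.85, -0.021, 0.001, -0.001, -0.12, 2.74, -3.79, -0.022, 0, -0.002, 4.72, 0, -0, 0, 0, 0, 4.73, 0.01, -0.01, 0, 0, 0]
```

View pics/s4.png

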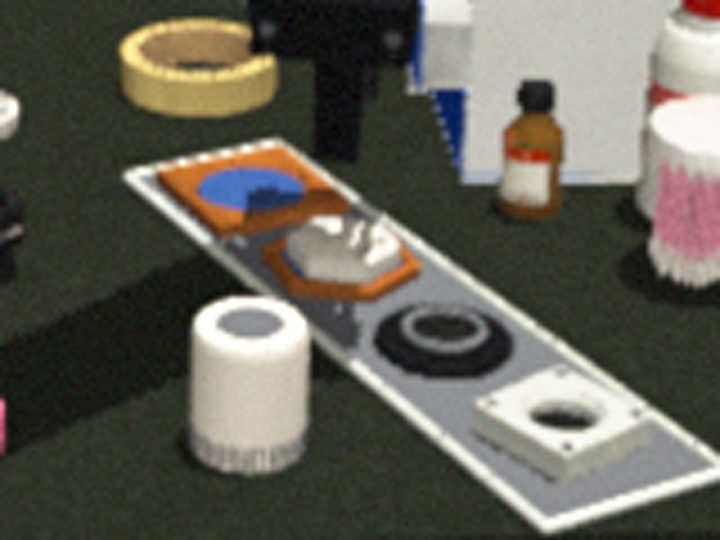

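>>> step_arm(increments=[-0.1,2.3,-4.0,0,0,0,-0.1,2.3,-4.05,0,0,0,-0.1,2.3,-4.05,0,0,0,-0.1,2.3,-4.05,0,0,0,-0.1,2.3,-4.05,0,0,0,-0.1,2.3,-4.05,0,0,0,4,0,0,0,0,0,2,0,0,0,0,0,0,0,0,0,0,0], fingers=95)

```text
time: 9.0
position: [0.5232, 0.4366, 0.0289]
tool_rot: [0.621, 1.48, -0.627]
ft_force: [0.7, -0.7, 0.3]
grip_width: 0.955
```

```bash
python3 - <<'E'
from pl import *
ims0=snap('top','t5.png',(130,90,400,260),2.9);snap('side','s5.png',(180,140,410,290),3.3)
np.savez('ims.npz',top=ims0)
plan([(.528,.4416,.0055,.775)])
E
```

```text
t 9.1 pos [0.5248 0.4379 0.0313] yaw 0.772 tilt 0.0015 q [-1.02  0.55  0.38  1.57 -0.22  1.06  0.19]
-> [0.528  0.4416 0.0055] yaw 0.775 n 1
1
[2.59, 0.48, -0.04, -0.003, 0.001, -0.001]
```

View pics/t5.png

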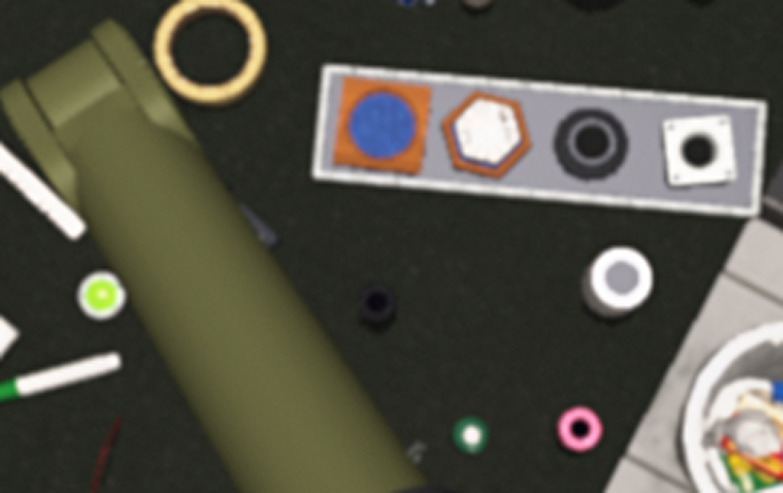

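View pics/s5.png

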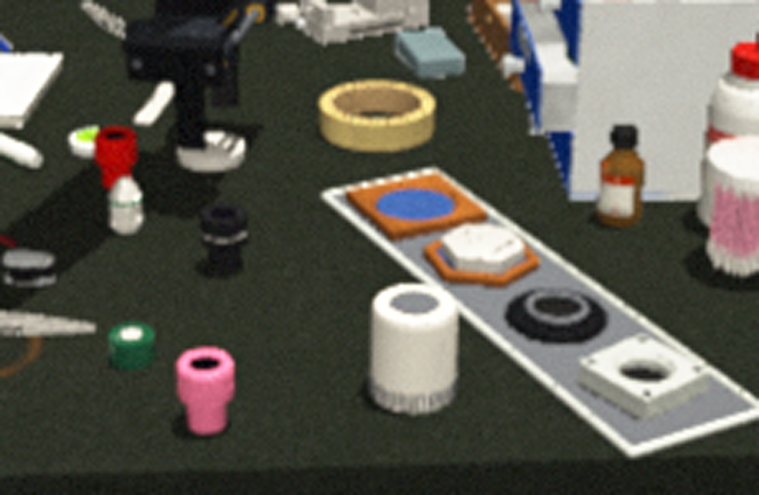

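>>> step_arm(increments=[1.3,0.5,0,0,0,0,1.3,0,0,0,0,0,0,0,0,0,0,0])

```text
time: 9.48
position: [0.526, 0.4412, 0.0022]
tool_rot: [0.621, 1.481, -0.625]
ft_force: [0.2, -0.1, -0.0]
grip_width: 0.953
```

>>> step_arm(increments=[0,0,0,0,0,0,0,0,0,0,0,0,0,0,0,0,0,0,0,0,0,0,0,0,0,0,0,0,0,0], fingers=0, force=25)

```text
time: 10.1
position: [0.5272, 0.4422, 0.0044]
tool_rot: [0.623, 1.479, -0.622]
ft_force: [-0.6, 0.4, 1.2]
grip_width: 0.619
```

```bash
python3 - <<'E'
from pl import *
plan([(.528,.4416,.08,.775),(.6037,.2618,.08,.3),(.6037,.2618,.03,.3,1)])
E
```

```text
t 10.1 pos [0.5272 0.4422 0.0044] yaw 0.774 tilt 0.0005 q [-1.01  0.59  0.37  1.57 -0.24  1.02  0.2 ]
-> [0.528  0.4416 0.08  ] yaw 0.775 n 2
-> [0.6036 0.2618 0.08  ] yaw 0.3 n 4
-> [0.6037 0.2618 0.03  ] yaw 0.3 n 1
7
[-3.78, 0.01, 0.05, -0, -0, -0, -3.78, 0.01, 0.05, -0.001, -0, -0.001, 0, -1.79, 4.54, 0.119, 0, 0, 0, -1.24, 4.72, 0.119, 0, 0, 0, -0.68, 4.83, 0.119, 0, 0, 0.01, -0.1, 4.87, 0.118, 0, 0, 5, 0.01, 0, 0, 0, 0]
```

>>> step_arm(increments=[0,0,0,0,0,0,0,0,0,0,0,0,-0.2,0,0.1,0,0,0,0,0,0,0,0,0], fingers=80)

```text
time: 10.6
position: [0.528, 0.4413, 0.0063]
tool_rot: [0.623, 1.479, -0.623]
ft_force: [0.3, -0.2, -0.6]
grip_width: 0.8
```

>>> step_arm(increments=[0,0,0,0,0,0,0,0,0,0,0,0,0,0,0,0,0,0,0,0,0,0,0,0], fingers=0)

```text
time: 11.1
position: [0.5277, 0.4414, 0.0061]
tool_rot: [0.623, 1.48, -0.623]
ft_force: [0.1, -0.7, -0.4]
grip_width: 0.618
```

>>> step_arm(increments=[-3.8,0,0,0,0,0,-3.8,0,0,0,0,0,0,-1.8,4.5,0.119,0,0,0,-1.25,4.7,0.119,0,0,0,-0.7,4.85,0.119,0,0,0,-0.1,4.85,0.118,0,0,2,0,0,0,0,0,0,0,0,0,0,0,0,0,0,0,0,0])

```text
time: 12.22
position: [0.6016, 0.2637, 0.0618]
tool_rot: [0.984, 1.338, -0.984]
ft_force: [-0.5, 0.3, -1.5]
grip_width: 0.616
```

```bash
python3 - <<'E'
from pl import *
plan([(.6037,.2618,.03,.3,2)])
E
```

```text
t 12.225 pos [0.6016 0.2637 0.0618] yaw 0.302 tilt 0.0011 q [-0.86  0.49  0.53  1.63 -0.27  1.1   0.04]
-> [0.6037 0.2618 0.03  ] yaw 0.3 n 2
2
[1.59, 0.07, 0.12, 0.001, -0, 0, 1.59, 0.08, 0.13, 0.001, -0.001, 0.001]
```

>>> step_arm(increments=[1.9,0.07,0.12,0,0,0,1.9,0.08,0.13,0,0,0,0,0,0,0,0,0,0,0,0,0,0,0])

```text
time: 12.72
position: [0.6047, 0.2597, 0.0238]
tool_rot: [0.986, 1.336, -0.986]
ft_force: [0.7, 0.4, -1.3]
grip_width: 0.617
```

```bash
python3 - <<'E'
from pl import *
snap('side','s6.png',(230,130,390,260),4.5)
snap('top','t6.png',(190,80,350,190),4.5)
plan([(.6037,.2618,.015,.3,2)])
E
```

```text
t 12.825 pos [0.6052 0.2599 0.0247] yaw 0.299 tilt 0.0012 q [-0.84  0.54  0.51  1.65 -0.3   1.04  0.07]
-> [0.6037 0.2618 0.015 ] yaw 0.3 n 2
2
[0.48, -0.05, -0.11, -0.001, -0, -0.001, 0.49, -0.04, -0.11, -0, -0, -0]
```

View pics/s6.png

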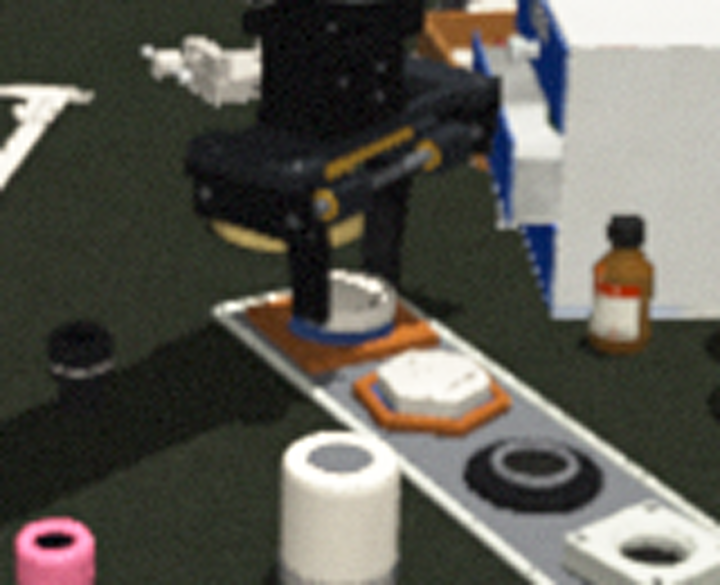

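View pics/t6.png

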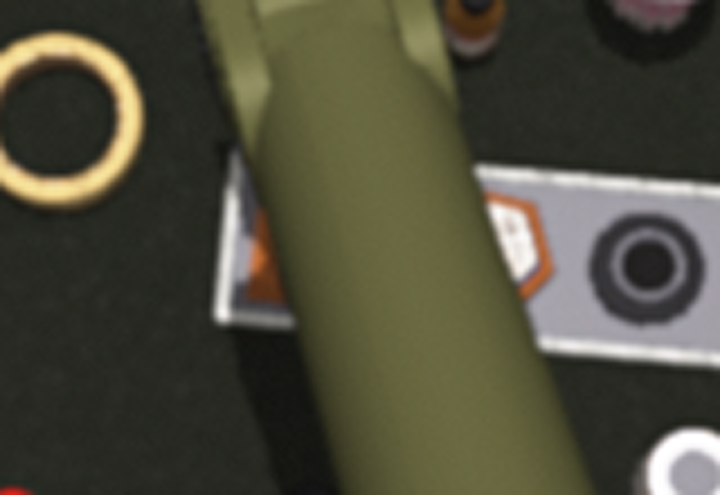

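>>> step_arm(increments=[0.4,-0.1,-0.22,0,0,0,0.4,0,0,0,0,0,0,0,0,0,0,0,0,0,0,0,0,0])

```text
time: 13.32
position: [0.6031, 0.2615, 0.0161]
tool_rot: [0.986, 1.336, -0.986]
ft_force: [-0.3, 0.3, -1.1]
grip_width: 0.617
```

```bash
python3 - <<'E'
from pl import *
snap('side','s7.png',(260,160,370,240),6.5)
plan([(.6037,.2618,.0145,.3,1)])
E
```

```text
t 13.375 pos [0.6032 0.2615 0.0162] yaw 0.299 tilt 0.0003 q [-0.84  0.54  0.51  1.65 -0.3   1.02  0.07]
-> [0.6037 0.2618 0.0145] yaw 0.3 n 1
1
[0.17, 0.06, -0.01, -0.001, 0, -0]
```

View pics/s7.png

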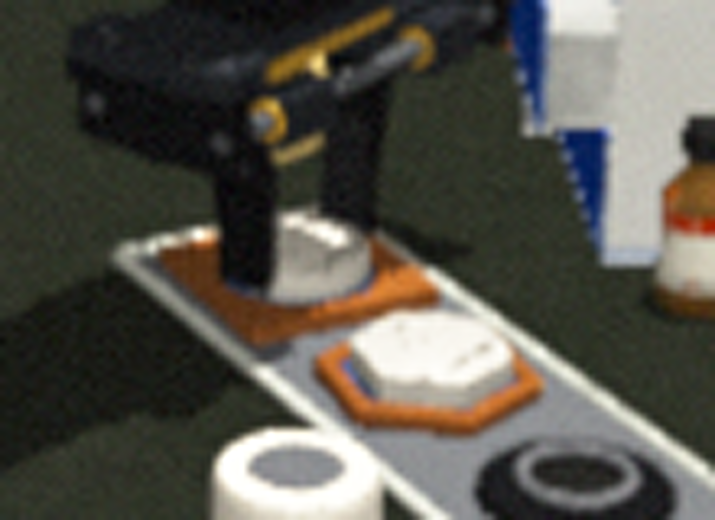

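>>> step_arm(increments=[0.15,0.05,0,0,0,0,0,0,0,0,0,0])

```text
time: 13.62
position: [0.6035, 0.2617, 0.0145]
tool_rot: [0.986, 1.336, -0.986]
ft_force: [0.1, 0.7, -1.3]
grip_width: 0.619
```

>>> step_arm(increments=[0,0,0,0,0,0,0,0,0,0,0,0,0,0,0,0,0,0,-2,0,0,0,0,0,-5,0,0,0,0,0,-1,0,0,0,0,0], fingers=80)

```text
time: 14.38
position: [0.6066, 0.2625, 0.1002]
tool_rot: [0.992, 1.332, -0.98]
ft_force: [-0.1, 0.1, -0.6]
grip_width: 0.799
```

```bash
python3 - <<'E'
from pl import *
snap('side','s8.png',(260,160,370,240),6.5)
plan([(.441,.2685,.11,.3),(.441,.2685,.06,.3)])
E
```

```text
t 14.425 pos [0.6061 0.2625 0.0998] yaw 0.299 tilt 0.0074 q [-0.87  0.46  0.54  1.59 -0.25  1.16  0.03]
-> [0.441  0.2685 0.11  ] yaw 0.3 n 4
-> [0.441  0.2685 0.06  ] yaw 0.3 n 1
5
[-0.28, -3.9, -1.36, -0, -0, -0.002, -0.27, -3.9, -1.36, -0, -0.001, -0.002, -0.27, -3.9, -1.36, -0.001, -0, -0.002, -0.26, -3.9, -1.36, -0, -0.001, -0.001, 5, 0, 0, -0, 0, -0]
```

View pics/s8.png

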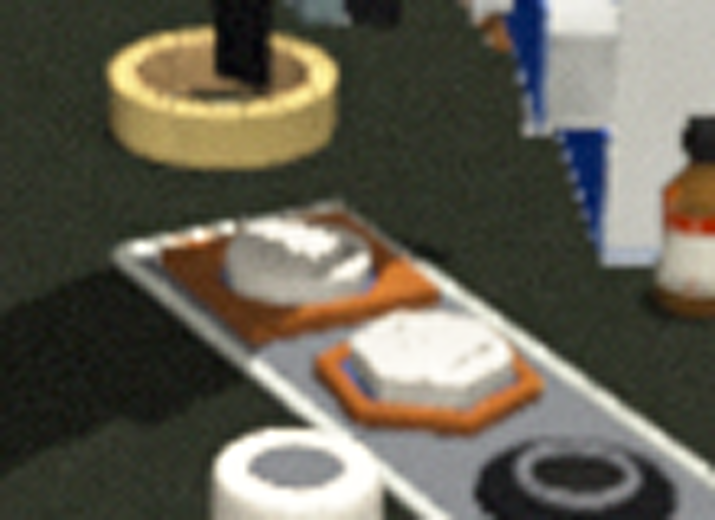

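>>> step_arm(increments=[0,-3.9,-1.35,0,0,0,0,-3.9,-1.35,0,0,0,0,-3.9,-1.35,0,0,0,0,-3.9,-1.35,0,0,0,3.5,0,0,0,0,0,0,0,0,0,0,0,0,0,0,0,0,0], fingers=100)

```text
time: 15.3
position: [0.4393, 0.2672, 0.0602]
tool_rot: [0.987, 1.335, -0.987]
ft_force: [0.2, -0.3, 0.3]
grip_width: 1.0
```

```bash
python3 - <<'E'
from pl import *
snap('side','s9.png',(190,130,330,250),5)
plan([(.441,.2685,.06,.3),(.441,.2685,.013,.3,2)])
for r in ctrl.spot_point('side','eyepiece_center')[:4]: print(r['score'],cam2w('side',r['xyz']))
E
```

```text
t 15.35 pos [0.4397 0.2674 0.0605] yaw 0.298 tilt 0.0014 q [-1.09  0.19  0.54  1.99 -0.12  0.99 -0.2 ]
-> [0.441  0.2685 0.06  ] yaw 0.3 n 1
-> [0.441  0.2684 0.013 ] yaw 0.3 n 2
3
[0.05, 0.16, -0.06, -0.002, -0, -0.001, 2.35, -0, -0, 0, -0, -0, 2.35, -0.01, -0, 0, -0, -0]
0.8 [0.32750376 0.10138021 0.02255386]
0.76 [0.43943221 0.26808078 0.02257855]
0.43 [0.43824124 0.43293776 0.02467871]
```

View pics/s9.png

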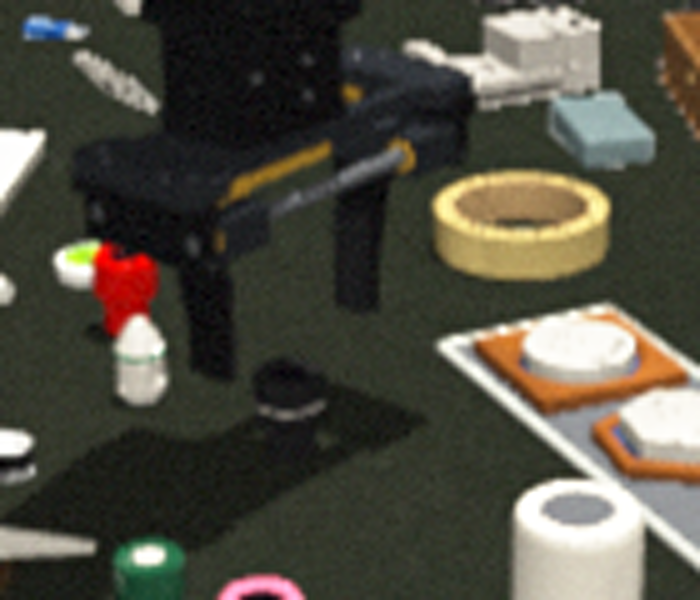

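The crop shows the black eyepiece with its thin white ring at about (248,208) in the picture, under the open fingers, so this is the right one. The red look-alike is well to the left. I'll descend.

>>> step_arm(increments=[0,0.1,-0.05,0,0,0,2.3,0,0,0,0,0,2.3,0,0,0,0,0,0,0,0,0,0,0,0,0,0,0,0,0])

```text
time: 16.02
position: [0.4402, 0.2684, 0.0144]
tool_rot: [0.987, 1.335, -0.985]
ft_force: [-1.0, -0.4, 0.8]
grip_width: 1.001
```

>>> step_arm(increments=[0,0,0,0,0,0,0,0,0,0,0,0,0,0,0,0,0,0,0,0,0,0,0,0,0,0,0,0,0,0,0,0,0,0,0,0,0,0,0,0,0,0], fingers=0, force=15)

```text
time: 16.9
position: [0.4394, 0.2682, 0.0136]
tool_rot: [0.986, 1.336, -0.986]
ft_force: [0.4, 0.1, -0.5]
grip_width: 0.377
```

```bash
python3 - <<'E'
from pl import *
snap('side','s10.png',(190,130,330,250),5)
plan([(.440,.2685,.1,.3),(.5718,-.0190,.1,-.1),(.5718,-.0190,.055,-.1,1)])
E
```

```text
t 16.95 pos [0.4394 0.2682 0.0136] yaw 0.299 tilt 0.0002 q [-1.07  0.27  0.52  2.02 -0.17  0.9  -0.16]
-> [0.4401 0.2685 0.1   ] yaw 0.3 n 2
-> [ 0.5718 -0.019   0.1   ] yaw -0.1 n 7
-> [ 0.5718 -0.019   0.055 ] yaw -0.1 n 1
10
[-4.32, 0.03, -0.01, -0, -0, -0, -4.32, 0.04, -0, -0.001, -0, -0, -0, 0.58, 4.48, 0.057, -0, -0, -0, 0.84, 4.44, 0.057, -0, -0, -0, 1.09, 4.38, 0.057, -0, -0, -0, 1.34, 4.32, 0.057, -0, -0, -0, 1.58, 4.23, 0.057, -0, -0, -0, 1.82, 4.13, 0.058, -0, -0, -0, 2.06, 4.02, 0.057, -0, -0, 4.5, -0, 0, 0, -0, -0]
```

View pics/s10.png

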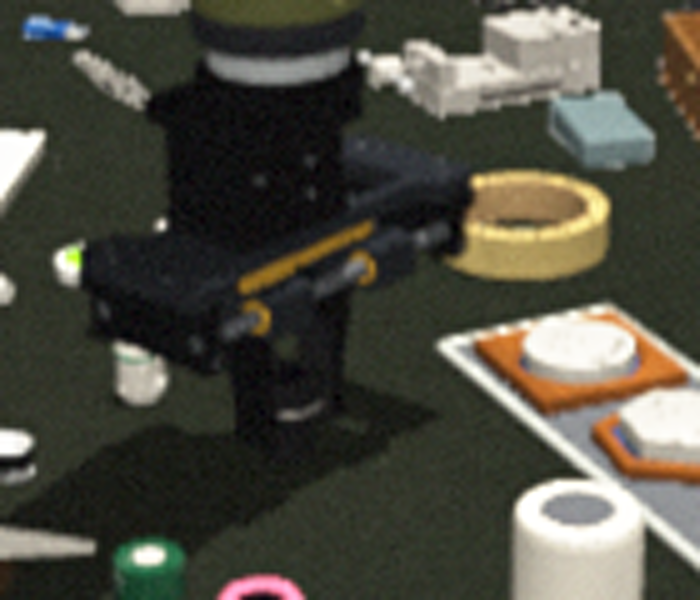

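>>> step_arm(increments=[-4.3,0,0,0,0,0,-4.3,0,0,0,0,0,0,0.6,4.5,0.057,0,0,0,0.85,4.45,0.057,0,0,0,1.1,4.4,0.057,0,0,0,1.35,4.3,0.057,0,0,0,1.6,4.25,0.057,0,0,0,1.8,4.15,0.057,0,0,0,2.05,4.0,0.057,0,0,3.5,0,0,0,0,0,0,0,0,0,0,0,0,0,0,0,0,0])

```text
time: 18.45
position: [0.5715, -0.019, 0.065]
tool_rot: [1.282, 1.161, -1.282]
ft_force: [0.6, -0.8, -0.7]
grip_width: 0.378
```

```bash
python3 - <<'E'
from pl import *
im=snap('side','s11.png',(310,160,450,280),5); im2=snap('top','t11.png',(310,100,450,200),5)
np.savez('ims2.npz',top=im2,side=im)
plan([(.5718,-.0190,.04,-.1,2)])
E
```

```text
t 18.55 pos [ 0.5721 -0.0189  0.0657] yaw -0.099 tilt 0.0018 q [-0.66  0.36  0.77  1.85 -0.28  1.05  0.12]
-> [ 0.5718 -0.019   0.04  ] yaw -0.1 n 2
2
[1.29, -0.02, 0.01, 0.001, -0, -0.001, 1.28, -0.01, 0.01, 0, -0.001, -0.001]
```

View pics/s11.png

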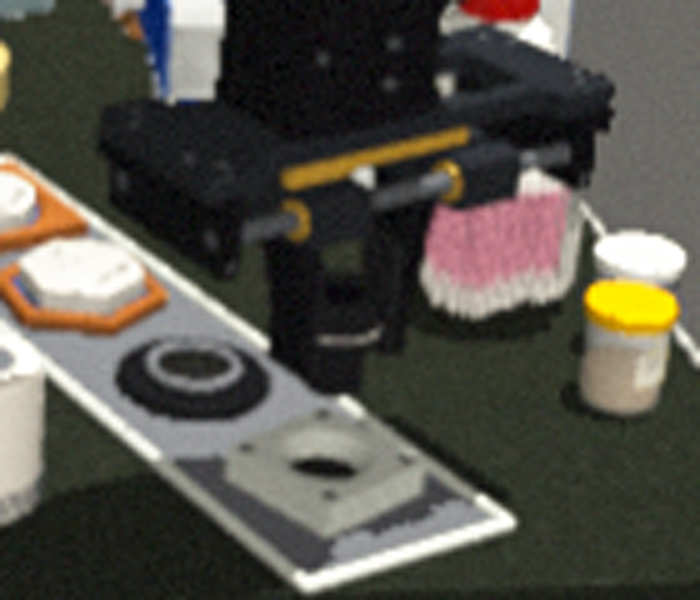

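View pics/t11.png

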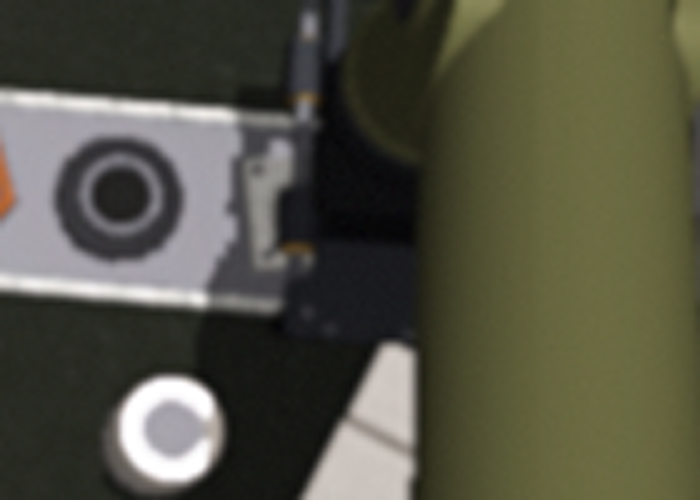

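```bash
python3 - <<'E'
from h import *
b=np.array([310,160])
for X in [(.5718,-.019,.0185),(.5718,-.019,.0235),(.572,-.0189,.075),(.572,-.0189,.09)]: print(X,((proj('side',X)-b)*5).round(1), 'top',((proj('top',X)-[310,100])*5).round(1))
# bore ellipse in side image
z=np.load('ims2.npz'); g=cv2.cvtColor(z['side'],cv2.COLOR_RGB2GRAY)[240:266,355:396]
print(g[4:24,8:34])
E
```

```text
(0.5718, -0.019, 0.0185) [325.  452.8] top [303.9 208. ]
(0.5718, -0.019, 0.0235) [326.  442.2] top [305.9 205.9]
(0.572, -0.0189, 0.075) [337. 330.] top [327.2 183. ]
(0.572, -0.0189, 0.09) [340.3 296.5] top [333.9 176.1]
[[151 157 150 148 141 139 138 136 140 141 139 133 135 140 137 139 141 141
  128 124 133 140 126  81  44  27]
 [152 150 143 140 134 136 137 139 150 153 156 151 147 142 137 138 139 133
  128 118 132 143 149 133 104  73]
 [143 138 137 142 145 148 154 162 169 170 176 172 170 168 160 158 148 144
  140 135 130 136 144 145 140 111]
 [140 133 137 143 156 163 171 172 174 178 182 183 185 179 177 174 166 156
  148 140 141 140 143 142 151 142]
 [141 141 142 148 163 172 176 172 176 175 181 177 181 178 175 175 169 168
  160 151 142 139 140 139 141 144]
 [138 140 142 149 158 165 170 174 175 177 177 176 173 176 173 165 165 159
  155 154 147 140 139 144 135 141]
 [136 139 143 147 152 162 167 175 177 165 157 162 173 167 166 163 162 149
  151 143 138 138 142 140 141 141]
 [138 138 137 132 138 139 127 129 123 105  94 102 114 120 135 138 145 145
  139 140 133 132 135 142 139 138]
 [139
[... 603 characters left out ...]
40 138 142
  137 147 148 156 162 165 164 165]
 [146 143 145 144 146 146 147 145 141 144 139 121  94 105 127 141 139 142
  148 152 162 167 170 170 164 168]
 [147 151 148 146 144 147 147 146 148 145 146 121  94  95 120 143 155 162
  160 163 162 166 166 173 166 166]
 [129 144 148 148 150 147 147 143 142 147 148 138 135 135 147 159 163 170
  171 161 165 163 169 172 172 161]
 [ 90 109 127 143 153 144 143 142 144 147 143 146 148 160 169 170 167 166
  168 167 164 164 166 166 152 126]
 [ 71  80  89 113 137 150 151 148 145 143 146 151 152 167 171 167 166 163
  171 166 166 164 145 124 101  84]
 [ 69  68  74  77 104 127 143 152 148 146 146 147 151 162 173 170 166 168
  169 164 146 124 104  74  70  69]]
```

>>> step_arm(increments=[1.3,-0.05,-0.05,0,0,0,1.2,0,0,0,0,0,0,0,0,0,0,0,0,0,0,0,0,0])

```text
time: 19.05
position: [0.5709, -0.0193, 0.0394]
tool_rot: [1.282, 1.16, -1.283]
ft_force: [-0.1, -0.3, -0.3]
grip_width: 0.375
```

```bash
python3 - <<'E'
from pl import *
im=snap('side','s12.png',(340,200,420,270),9)
plan([(.5715,-.0186,.022,-.1,2)])
E
```

```text
t 19.1 pos [ 0.5711 -0.0193  0.0397] yaw -0.1 tilt 0.0004 q [-0.64  0.39  0.75  1.87 -0.31  1.    0.14]
-> [ 0.5715 -0.0186  0.022 ] yaw -0.1 n 2
2
[0.89, 0.01, -0.04, -0, 0, -0, 0.88, 0.02, -0.04, -0, 0, -0]
```

View pics/s12.png

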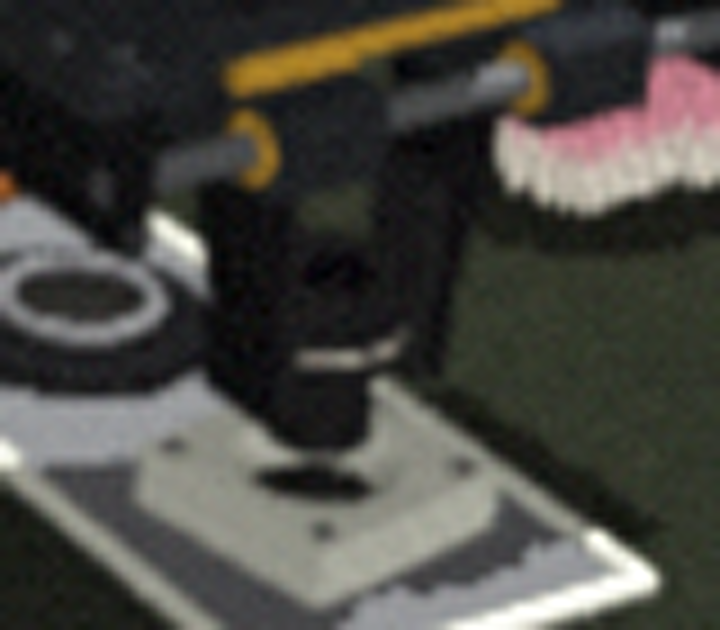

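>>> step_arm(increments=[0.4,0,-0.11,0,0,0,0.4,0,0,0,0,0,0.2,0,0,0,0,0,0,0,0,0,0,0])

```text
time: 19.6
position: [0.5709, -0.0182, 0.0293]
tool_rot: [1.282, 1.16, -1.283]
ft_force: [0.5, -0.6, -0.1]
grip_width: 0.375
```

```bash
python3 - <<'E'
from pl import *
im=snap('side','s13.png',(340,200,420,270),9)
plan([(.5712,-.0182,.022,-.1,2)])
E
```

```text
t 19.65 pos [ 0.571  -0.0181  0.0295] yaw -0.1 tilt 0.0001 q [-0.64  0.41  0.74  1.88 -0.33  0.98  0.15]
-> [ 0.5712 -0.0182  0.022 ] yaw -0.1 n 2
2
[0.37, 0.01, 0, -0, 0, 0, 0.38, 0.01, 0, -0, 0, 0]
```

View pics/s13.png

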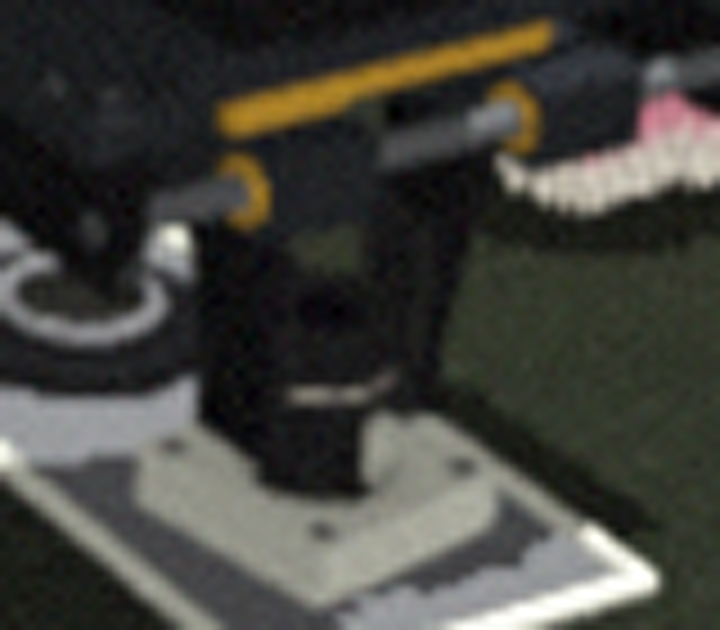

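>>> step_arm(increments=[0.3,0,0,0,0,0,0.2,0,0,0,0,0,0,0,0,0,0,0,0,0,0,0,0,0])

```text
time: 20.15
position: [0.5711, -0.0181, 0.0246]
tool_rot: [1.283, 1.16, -1.282]
ft_force: [0.0, -0.3, -0.7]
grip_width: 0.379
```

>>> step_arm(increments=[0.2,0,0,0,0,0,0,0,0,0,0,0,0,0,0,0,0,0])

```text
time: 20.52
position: [0.571, -0.0181, 0.0225]
tool_rot: [1.283, 1.16, -1.282]
ft_force: [-0.3, 1.1, -0.7]
grip_width: 0.378
```

```bash
python3 - <<'E'
from pl import *
im=snap('side','s14.png',(340,200,420,270),9)
plan([(.5712,-.0182,.022,-.1,2)])
E
```

```text
t 20.575 pos [ 0.5711 -0.0181  0.0226] yaw -0.1 tilt 0.0001 q [-0.63  0.42  0.74  1.88 -0.34  0.97  0.16]
-> [ 0.5712 -0.0182  0.022 ] yaw -0.1 n 2
2
[0.03, 0.01, 0, 0, -0, -0, 0.03, 0, 0.01, 0, -0, -0]
```

View pics/s14.png

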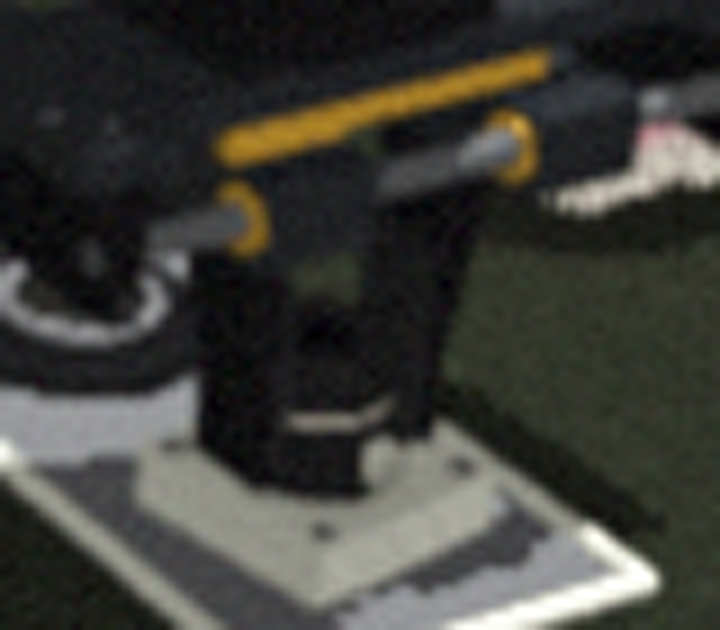

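>>> step_arm(increments=[0,0,0,0,0,0,0,0,0,0,0,0,0,0,0,0,0,0,-2,0,0,0,0,0,-4,0,0,0,0,0,-4,0,0,0,0,0], fingers=65)

```text
time: 21.32
position: [0.5712, -0.0185, 0.1249]
tool_rot: [1.283, 1.159, -1.282]
ft_force: [0.3, 0.1, 0.8]
grip_width: 0.651
```

```bash
python3 - <<'E'
from pl import *
im=snap('side','s15.png',(340,200,420,270),9)
plan([(.4098,.3628,.12,.3)])
E
```

```text
t 21.375 pos [ 0.5747 -0.0189  0.1305] yaw -0.101 tilt 0.0095 q [-0.7   0.28  0.8   1.79 -0.22  1.16  0.07]
-> [0.4098 0.3628 0.12  ] yaw 0.3 n 9
9
[0.11, -2.25, -4.03, -0.045, -0, -0.001, 0.11, -2.07, -4.13, -0.045, -0, -0.001, 0.11, -1.88, -4.22, -0.044, -0, -0.001, 0.11, -1.69, -4.3, -0.045, -0, -0.001, 0.11, -1.5, -4.37, -0.044, -0, -0.001, 0.12, -1.3, -4.43, -0.045, -0, -0.001, 0.12, -1.1, -4.49, -0.044, -0, -0.001, 0.12, -0.91, -4.53, -0.045, -0, -0.001, 0.11, -0.7, -4.57, -0.044, -0.001, -0.002]
```

View pics/s15.png

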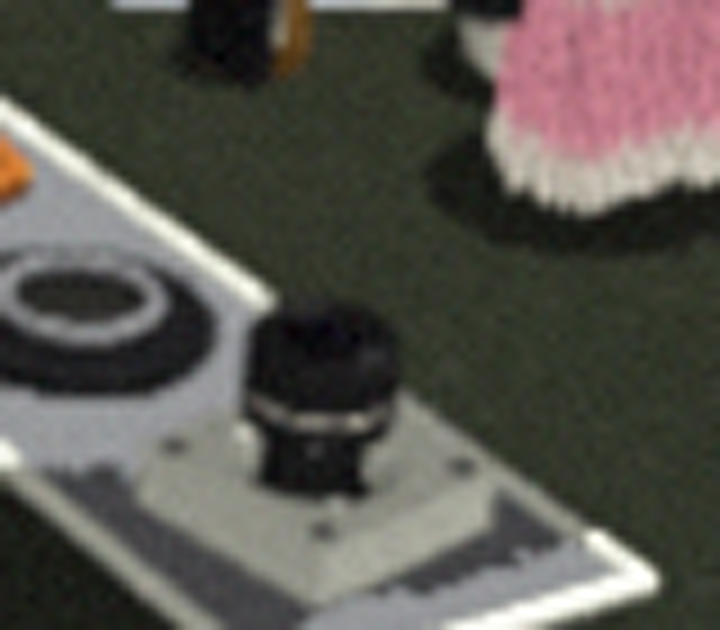

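>>> step_arm(increments=[0.1,-2.25,-4.05,-0.045,0,0,0.1,-2.05,-4.1,-0.045,0,0,0.1,-1.9,-4.2,-0.045,0,0,0.1,-1.7,-4.3,-0.045,0,0,0.1,-1.5,-4.35,-0.045,0,0,0.1,-1.3,-4.45,-0.045,0,0,0.1,-1.1,-4.5,-0.045,0,0,0.1,-0.9,-4.55,-0.045,0,0,0.1,-0.7,-4.55,-0.045,0,0,4,0,0,0,0,0,0,0,0,0,0,0,0,0,0,0,0,0], fingers=100)

```text
time: 22.88
position: [0.4063, 0.3626, 0.0751]
tool_rot: [0.984, 1.337, -0.982]
ft_force: [1.0, 0.1, -0.1]
grip_width: 0.999
```

```bash
python3 - <<'E'
from pl import *
im=snap('side','s16.png',(160,120,320,240),4.5)
for r in ctrl.spot_point('side','objective_center')[:2]: print(r['score'],cam2w('side',r['xyz']))
snap('top','t16.png',(130,90,400,260),2.9)
plan([(.4098,.3628,.06,.3),(.4098,.3628,.0085,.3,2)])
E
```

```text
0.73 [0.4053335  0.36364756 0.01930753]
0.71 [0.60136029 0.26402879 0.00958447]
t 23.025 pos [0.4064 0.3631 0.0753] yaw 0.304 tilt 0.0028 q [-1.22  0.23  0.5   1.9  -0.13  1.03 -0.36]
-> [0.4098 0.3628 0.06  ] yaw 0.3 n 1
-> [0.4098 0.3628 0.0085] yaw 0.3 n 2
3
[1.53, 0.31, 0.13, 0.004, -0.002, -0.002, 2.58, -0, 0, -0, 0, -0, 2.57, -0, 0, -0, 0, -0]
```

View pics/s16.png

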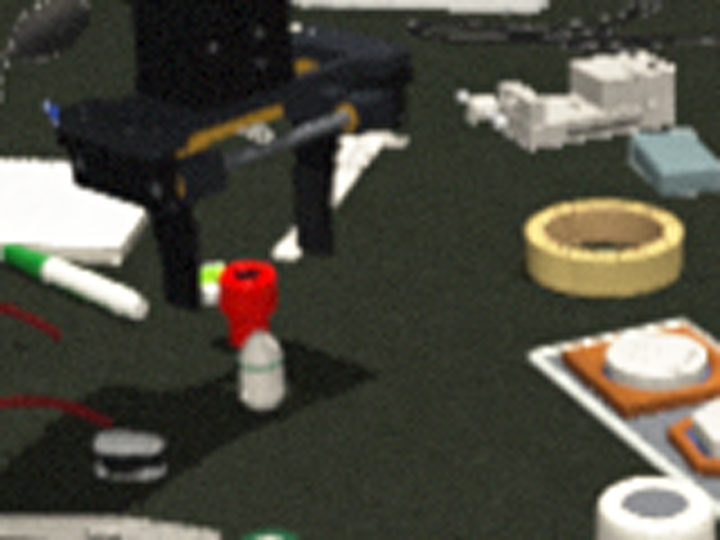

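View pics/t16.png

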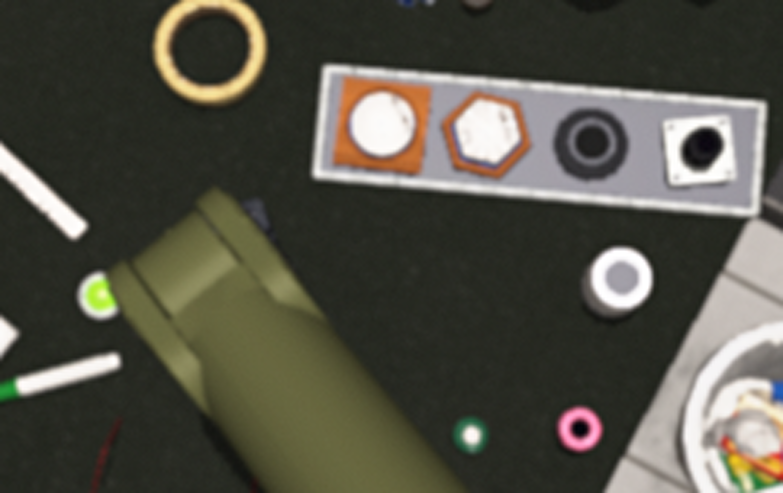

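>>> step_arm(increments=[1.5,0.25,0.12,0,0,0,0,0,0,0,0,0,2.5,0,0,0,0,0,2.6,0,0,0,0,0,0,0,0,0,0,0,0,0,0,0,0,0])

```text
time: 23.78
position: [0.4084, 0.3628, 0.0083]
tool_rot: [0.982, 1.338, -0.981]
ft_force: [-0.9, 0.3, 0.5]
grip_width: 1.001
```

```bash
python3 - <<'E'
from pl import *
im=snap('side','s17.png',(170,130,290,230),6)
plan([(.409,.3628,.0085,.3,1)])
E
```

```text
t 23.825 pos [0.4086 0.3631 0.0086] yaw 0.305 tilt 0.0017 q [-1.19  0.33  0.48  1.94 -0.19  0.91 -0.31]
-> [0.409  0.3628 0.0085] yaw 0.3 n 1
1
[0.01, 0.03, 0.04, 0.005, -0.001, -0.002]
```

View pics/s17.png

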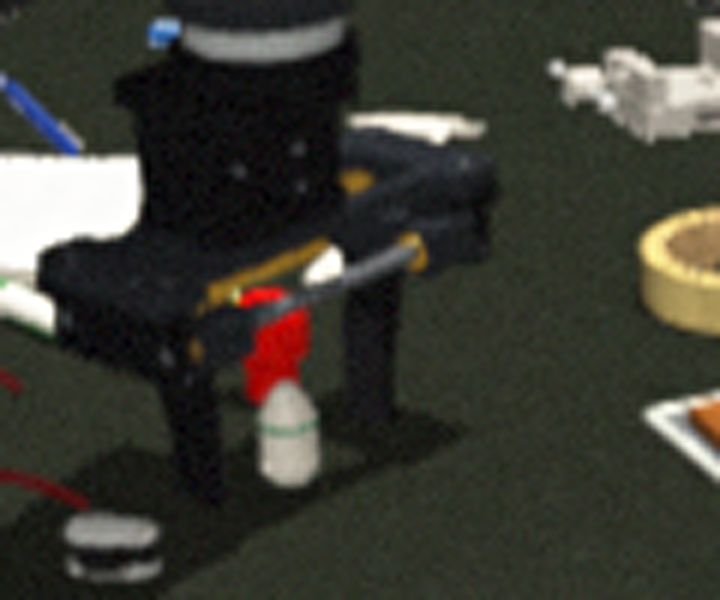

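>>> step_arm(increments=[0,0,0,0.005,-0.001,-0.002,0,0,0,0,0,0,0,0,0,0,0,0,0,0,0,0,0,0,0,0,0,0,0,0,0,0,0,0,0,0,0,0,0,0,0,0,0,0,0,0,0,0], fingers=0, force=15)

```text
time: 24.82
position: [0.4079, 0.3626, 0.0076]
tool_rot: [0.984, 1.337, -0.987]
ft_force: [0.9, -0.4, -0.5]
grip_width: 0.274
```

```bash
python3 - <<'E'
from pl import *
im=snap('side','s18.png',(170,130,290,230),6)
plan([(.4088,.3628,.11,.3),(.582,.0745,.11,-.1),(.582,.0745,.05,-.1,2)])
# reassess canister: project candidates
for X in [(.582,.0745,.0155),(.582,.0745,.0095)]: print(proj('top',X),proj('side',X))
E
```

```text
t 24.875 pos [0.408  0.3626 0.0076] yaw 0.3 tilt 0.002 q [-1.19  0.34  0.48  1.94 -0.19  0.91 -0.32]
-> [0.4088 0.3628 0.11  ] yaw 0.3 n 3
-> [0.582  0.0745 0.11  ] yaw -0.1 n 7
-> [0.582  0.0745 0.05  ] yaw -0.1 n 2
12
[-3.41, 0.02, 0, -0, 0, 0.001, -3.42, 0.03, 0.01, -0, 0, 0, -3.41, 0.03, 0, -0, 0.001, 0.001, -0, 1.15, 4.67, 0.057, -0, -0, -0, 1.41, 4.59, 0.057, -0, -0, -0, 1.67, 4.51, 0.057, -0, -0, -0, 1.92, 4.4, 0.057, -0, -0, -0, 2.17, 4.29, 0.057, -0, -0, -0, 2.41, 4.15, 0.057, -0, -0, -0, 2.65, 4.01, 0.058, -0, -0, 3, -0, 0, -0, -0, -0, 3, -0, 0, -0, -0, -0]
[333.80073678 138.83095281] [348.4002406  231.71949146]
[333.49861628 139.33789979] [348.23504023 234.11559023]
```

View pics/s18.png

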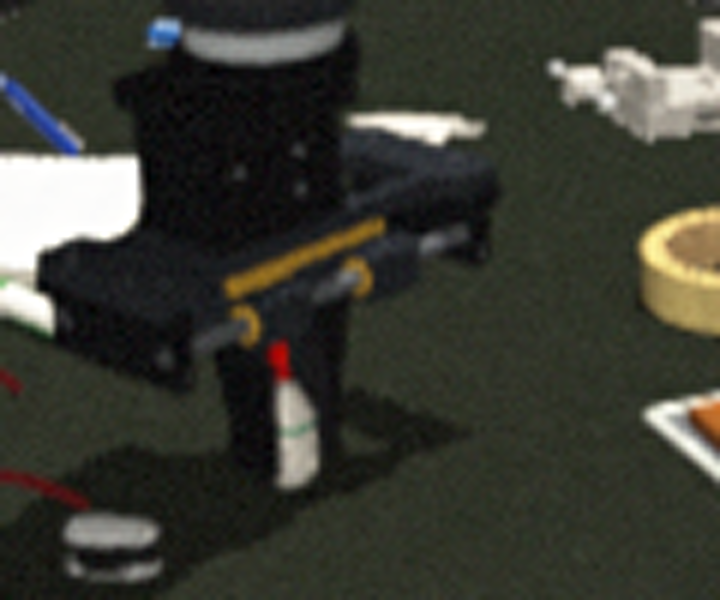

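```bash
python3 - <<'E'
import m2
from m2 import *
z2=np.load('ims2.npz'); m2.ims={'top':z2['top'],'side':z2['side']}
# ring annulus model: outer minus inner
def rend(c,xy,z=.0150,ro=.0205,ri=.0165):
    return render(c,[disc(ro,z)],xy)-render(c,[disc(ri,z)],xy)
for c in('top','side'):
    g=m2.ims[c].astype(float).sum(2)
    u,v=np.round(proj(c,[.582,.0745,.0155])).astype(int)
    wu,wv=(10,9) if c=='top' else (11,6)
    sl=(slice(v-wv,v+wv+1),slice(u-wu,u+wu+1)); G=g[sl].ravel()
    if c=='top': print(g[sl].astype(int)[::3,::3])
    def cost(p):
        m=cv2.GaussianBlur(rend(c,p),(0,0),.7)[sl].ravel(); A=np.c_[m,np.ones_like(m)]
        s=np.linalg.lstsq(A,G,rcond=None)[0]; return ((A@s-G)**2).mean()/G.var()
    r=minimize(cost,[.582,.0745],method='Nelder-Mead',options=dict(initial_simplex=[[.582,.0745],[.586,.0745],[.582,.0785]],xatol=1e-4)); print(c,r.x.round(4),r.fun)
E
```

```text
[[418 165 165 243 189 153 362]
 [154 233 346 225 259 335 146]
 [165 363 107 105 103 256 205]
 [181 352  98 107 108 162 266]
 [168 338 148  96 102 302 214]
 [159 171 320 345 348 242 152]
 [298 160 169 172 166 160 253]]
top [0.5831 0.0748] 0.37053688819904157
side [0.5821 0.0745] 0.7988822675282486
```

>>> step_arm(increments=[-3.4,0,0,0,0,0,-3.4,0,0,0,0,0,-3.4,0.05,0,0,0,0,0,1.15,4.65,0.057,0,0,0,1.4,4.6,0.057,0,0,0,1.7,4.5,0.057,0,0,0,1.95,4.4,0.057,0,0,0,2.2,4.3,0.057,0,0,0,2.4,4.15,0.057,0,0,0,2.65,4.0,0.058,0,0,3,0,0,0,0,0,1.5,0,0,0,0,0])

```text
time: 26.38
position: [0.5811, 0.0743, 0.0629]
tool_rot: [1.279, 1.161, -1.287]
ft_force: [0.3, 0.4, -1.1]
grip_width: 0.274
```

>>> step_arm(increments=[0,0,0,0,0,0])

```text
time: 26.5
position: [0.5807, 0.0756, 0.0633]
tool_rot: [1.277, 1.163, -1.286]
ft_force: [-0.5, -0.6, -0.7]
grip_width: 0.273
```

```bash
python3 - <<'E'
from pl import *
im=snap('side','s19.png',(310,170,400,250),8)
plan([(.5825,.0747,.035,-.1,2)])
for z in (.0155,.05,.06,.07): print(z,((proj('side',[.5825,.0747,z])-[310,170]+.5)*8).round())
E
```

```text
t 26.55 pos [0.5817 0.0757 0.0644] yaw -0.098 tilt 0.0032 q [-0.78  0.38  0.72  1.81 -0.29  1.06 -0.04]
-> [0.5825 0.0747 0.035 ] yaw -0.1 n 2
2
[1.47, 0.05, 0.04, 0.001, 0.001, 0.001, 1.47, 0.05, 0.05, 0.001, 0.001, 0.002]
0.0155 [312. 497.]
0.05 [320. 385.]
0.06 [322. 352.]
0.07 [324. 319.]
```

View pics/s19.png

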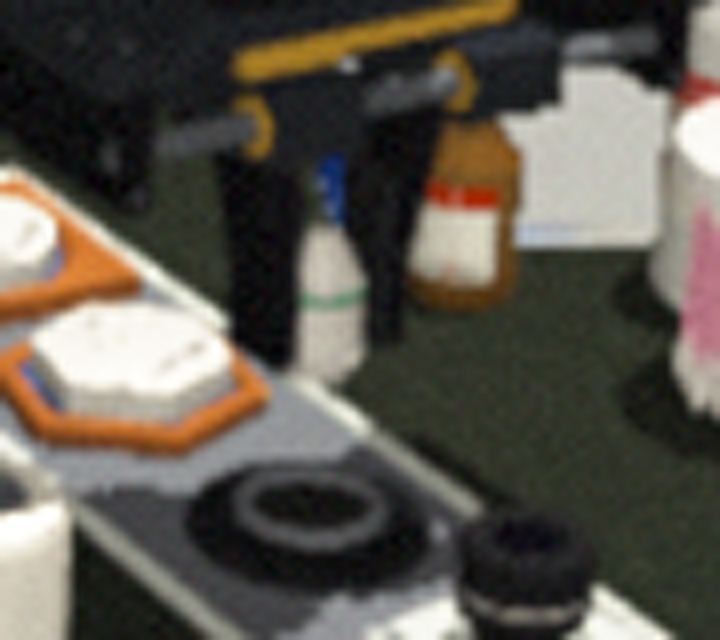

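>>> step_arm(increments=[1.4,0.1,0.08,0,0.001,0.003,1.3,0,0,0,0,0,0,0,0,0,0,0,0,0,0,0,0,0])

```text
time: 27.05
position: [0.5833, 0.0738, 0.0378]
tool_rot: [1.283, 1.158, -1.282]
ft_force: [-0.2, -0.5, -1.9]
grip_width: 0.273
```

```bash
python3 - <<'E'
from pl import *
im=snap('side','s20.png',(310,170,400,250),8)
plan([(.5825,.0747,.025,-.1,2)])
E
```

```text
t 27.1 pos [0.5835 0.0738 0.038 ] yaw -0.1 tilt 0.0022 q [-0.76  0.42  0.71  1.83 -0.32  1.01 -0.02]
-> [0.5825 0.0747 0.025 ] yaw -0.1 n 2
2
[0.65, -0.06, -0.04, -0, 0, -0.001, 0.65, -0.05, -0.04, -0, 0.001, -0.001]
```

View pics/s20.png

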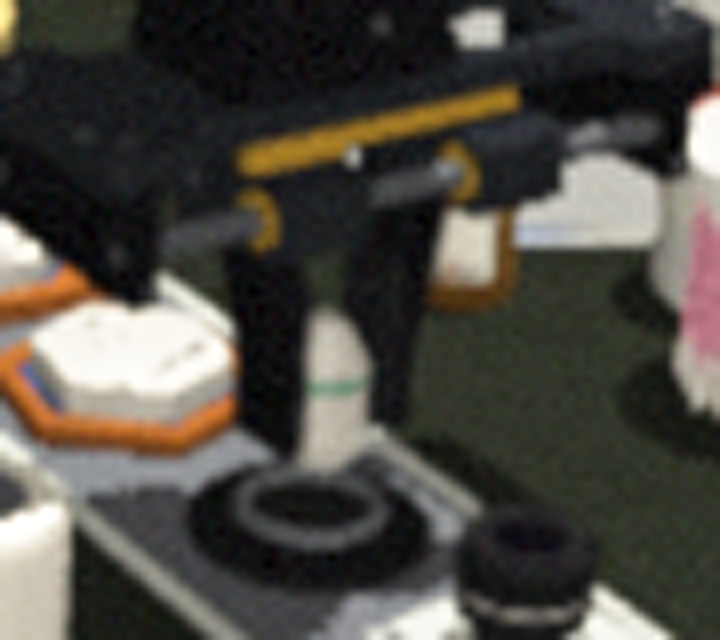

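>>> step_arm(increments=[0.65,-0.06,-0.06,0,0,0,0.6,0,0,0,0.001,-0.002,0,0,0,0,0,0,0,0,0,0,0,0])

```text
time: 27.6
position: [0.5827, 0.0744, 0.0252]
tool_rot: [1.283, 1.161, -1.283]
ft_force: [0.3, 0.1, -2.4]
grip_width: 0.275
```

```bash
python3 - <<'E'
from pl import *
im=snap('side','s21.png',(310,170,400,250),8)
plan([(.583,.0744,.0175,-.1,2)])
E
```

```text
t 27.65 pos [0.5828 0.0744 0.0253] yaw -0.1 tilt 0.0004 q [-0.75  0.44  0.7   1.84 -0.33  0.99 -0.01]
-> [0.583  0.0744 0.0175] yaw -0.1 n 2
2
[0.39, 0.01, -0, -0, -0, 0, 0.39, 0.01, -0, -0, -0, 0]
```

View pics/s21.png

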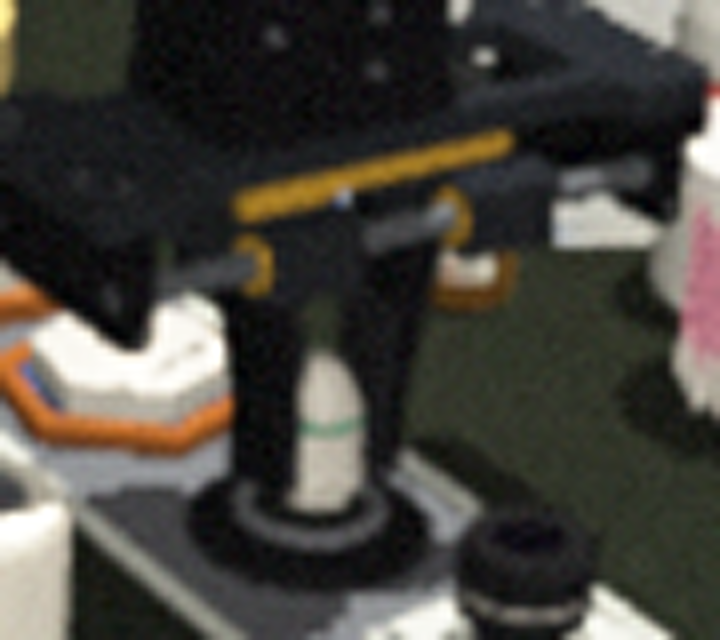

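>>> step_arm(increments=[0.4,0.03,0,0,0,0,0.2,0,0,0,0,0,0,0,0,0,0,0,0,0,0,0,0,0])

```text
time: 28.15
position: [0.583, 0.0744, 0.0193]
tool_rot: [1.283, 1.161, -1.283]
ft_force: [0.4, 0.4, -0.8]
grip_width: 0.273
```

>>> step_arm(increments=[0.2,0,0,0,0,0,0,0,0,0,0,0,0,0,0,0,0,0])

```text
time: 28.52
position: [0.5829, 0.0745, 0.0172]
tool_rot: [1.283, 1.161, -1.283]
ft_force: [0.1, 1.3, -1.2]
grip_width: 0.275
```

```bash
python3 - <<'E'
from pl import *
im=snap('side','s22.png',(310,170,400,250),8)
plan([(.583,.0744,.0175,-.1,2)])
E
```

```text
t 28.575 pos [0.5829 0.0745 0.0172] yaw -0.1 tilt 0.0006 q [-0.74  0.45  0.69  1.84 -0.34  0.97 -0.  ]
-> [0.583  0.0744 0.0175] yaw -0.1 n 2
2
[-0.01, 0, 0, 0, -0, 0, -0.02, 0.01, 0.01, 0, -0, 0]
```

View pics/s22.png

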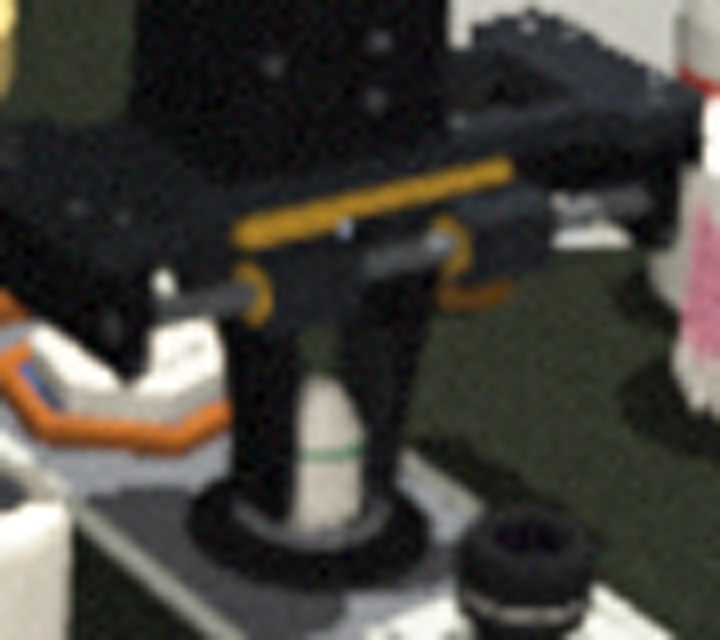

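>>> step_arm(increments=[0,0,0,0,0,0,0,0,0,0,0,0,0,0,0,0,0,0,-2,0,0,0,0,0,-4,0,0,0,0,0,-4,0,0,0,0,0,-1,0,0,0,0,0], fingers=60)

```text
time: 29.45
position: [0.5853, 0.0744, 0.1316]
tool_rot: [1.288, 1.158, -1.277]
ft_force: [0.5, 0.4, -0.1]
grip_width: 0.602
```

```bash
python3 - <<'E'
from pl import *
im=snap('side','s23.png',(310,170,400,250),8)
plan([(.456,.0605,.12,-.1),(.456,.0605,.08,-.1,1)])
E
```

```text
t 29.5 pos [0.585  0.0745 0.1312] yaw -0.1 tilt 0.0056 q [-0.81  0.31  0.76  1.75 -0.23  1.17 -0.08]
-> [0.456  0.0605 0.12  ] yaw -0.1 n 3
-> [0.456  0.0605 0.08  ] yaw -0.1 n 1
4
[0.35, -4.23, 0.9, -0, -0.001, -0.002, 0.36, -4.23, 0.89, -0, -0.001, -0.001, 0.37, -4.24, 0.9, -0, -0.001, -0.002, 4, 0, -0, -0, -0, 0]
```

View pics/s23.png

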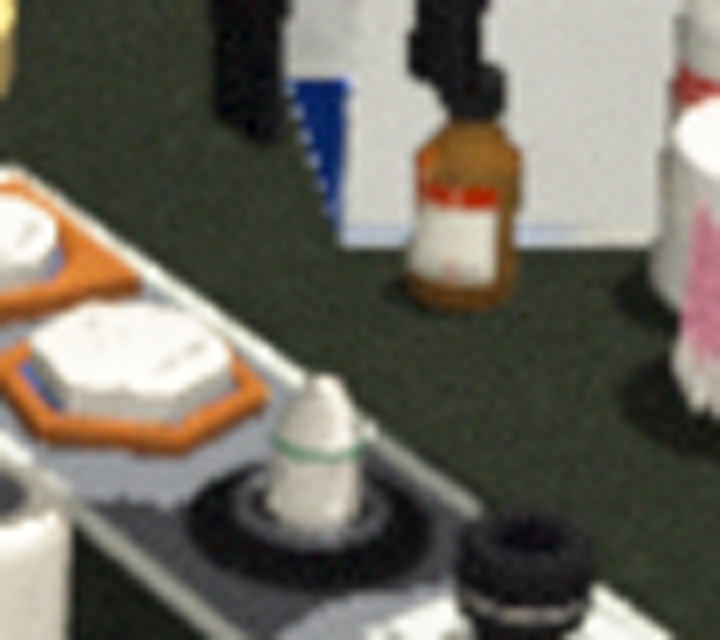

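>>> step_arm(increments=[0,-4.2,0.9,0,0,0,0,-4.25,0.9,0,0,0,0,-4.25,0.9,0,0,0,3,0,0,0,0,0,0,0,0,0,0,0,0,0,0,0,0,0], fingers=100)

```text
time: 30.25
position: [0.4543, 0.06, 0.0975]
tool_rot: [1.282, 1.16, -1.283]
ft_force: [0.4, 0.3, 0.4]
grip_width: 0.997
```

```bash
python3 - <<'E'
from pl import *
im=snap('side','s24.png',(230,160,390,290),4.5)
plan([(.456,.0605,.08,-.1,1),(.456,.0605,.03,-.1,2)])
E
```

```text
t 30.3 pos [0.4547 0.0601 0.0978] yaw -0.1 tilt 0.0007 q [-0.96 -0.    0.78  2.08  0.    1.06 -0.28]
-> [0.456  0.0605 0.08  ] yaw -0.1 n 1
-> [0.456  0.0605 0.03  ] yaw -0.1 n 2
3
[1.78, 0.12, -0.06, -0, 0.001, -0, 2.5, -0, 0, -0, -0, -0, 2.5, -0, 0, -0, -0, -0]
```

View pics/s24.png

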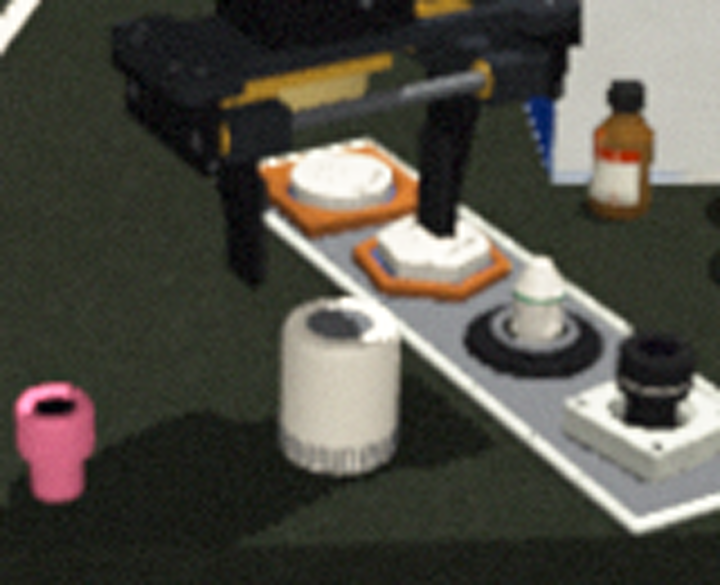

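>>> step_arm(increments=[1.8,0.1,-0.05,0,0,0,2.5,0,0,0,0,0,2.5,0,0,0,0,0,0,0,0,0,0,0,0,0,0,0,0,0])

```text
time: 30.92
position: [0.456, 0.0606, 0.0302]
tool_rot: [1.283, 1.16, -1.282]
ft_force: [-0.0, -0.4, 0.1]
grip_width: 1.0
```

>>> step_arm(increments=[0,0,0,0,0,0,0,0,0,0,0,0,0,0,0,0,0,0,0,0,0,0,0,0,0,0,0,0,0,0,0,0,0,0,0,0], fingers=0, force=10)

```text
time: 31.68
position: [0.455, 0.0607, 0.0293]
tool_rot: [1.283, 1.161, -1.283]
ft_force: [-0.4, 0.1, 1.2]
grip_width: 0.588
```

```bash
python3 - <<'E'
from pl import *
im=snap('side','s25.png',(230,160,390,290),4.5)
plan([(.456,.0605,.13,-.1),(.583,.0745,.13,-.1),(.583,.0745,.095,-.1,1)])
E
```

```text
t 31.725 pos [0.455  0.0607 0.0293] yaw -0.1 tilt 0.0006 q [-0.94  0.14  0.79  2.14 -0.12  0.91 -0.17]
-> [0.456  0.0605 0.13  ] yaw -0.1 n 3
-> [0.583  0.0745 0.13  ] yaw -0.1 n 3
-> [0.583  0.0745 0.095 ] yaw -0.1 n 1
7
[-3.36, 0.03, 0, 0, -0, 0, -3.35, 0.03, 0, 0, -0, 0, -3.36, 0.04, 0.01, 0, -0, 0, -0, 4.16, -0.89, 0, -0, 0, -0, 4.17, -0.89, 0, -0, 0, -0, 4.16, -0.88, 0, -0, 0, 3.5, 0, -0, 0, -0, 0]
```

View pics/s25.png

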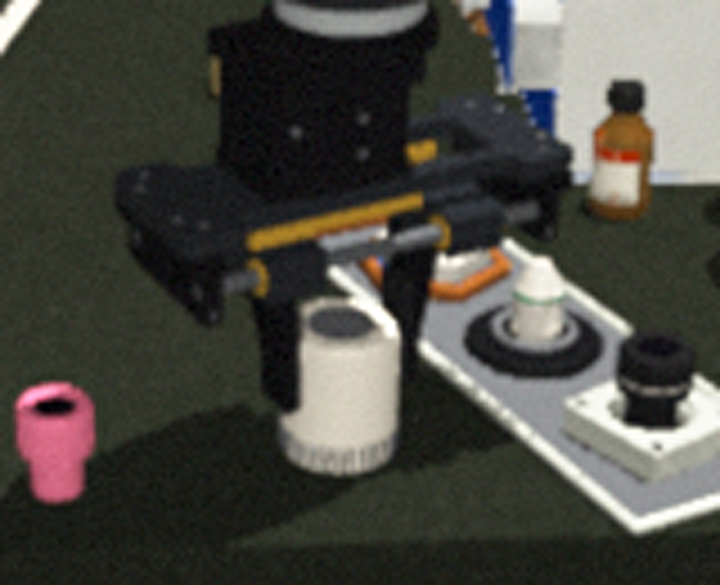

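>>> step_arm(increments=[-3.3,0,0,0,0,0,-3.4,0.05,0,0,0,0,-3.4,0.05,0,0,0,0,0,4.15,-0.9,0,0,0,0,4.15,-0.9,0,0,0,0,4.2,-0.85,0,0,0,2.5,0,0,0,0,0,0,0,0,0,0,0,0,0,0,0,0,0])

```text
time: 32.85
position: [0.5828, 0.0743, 0.1056]
tool_rot: [1.283, 1.161, -1.283]
ft_force: [0.4, 0.0, -0.1]
grip_width: 0.589
```

```bash
python3 - <<'E'
from pl import *
im=snap('side','s26.png',(290,140,420,260),5)
plan([(.583,.0745,.085,-.1,1)])
for z in (.0095,.0155,.08): print(z,((proj('side',[.583,.0745,z])-[290,140]+.5)*5).round())
E
```

```text
t 32.9 pos [0.5831 0.0745 0.1061] yaw -0.1 tilt 0.0013 q [-0.86  0.35  0.83  1.78 -0.29  1.14 -0.04]
-> [0.583  0.0745 0.085 ] yaw -0.1 n 1
1
[2.11, -0.01, 0, -0, -0.001, -0]
0.0095 [295. 472.]
0.0155 [296. 460.]
0.08 [305. 328.]
```

View pics/s26.png

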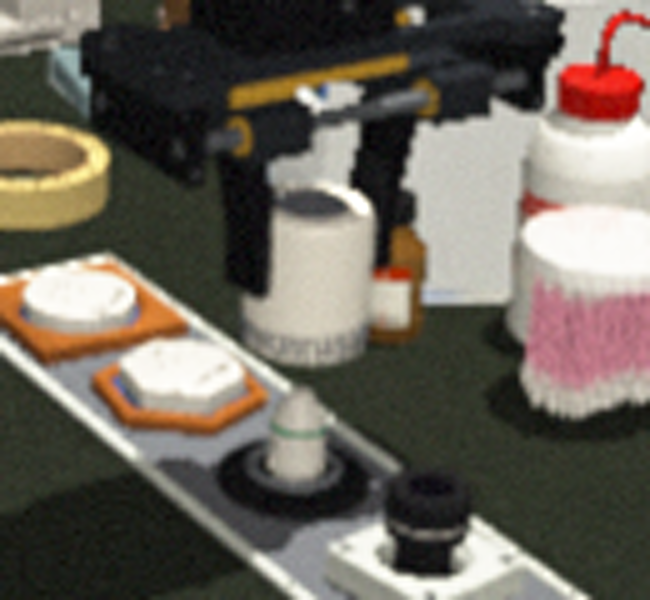

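>>> step_arm(increments=[1.9,-0.03,-0.14,0,0,0,0,0,0,0,0,0,0,0,0,0,0,0])

```text
time: 33.28
position: [0.5827, 0.0759, 0.0861]
tool_rot: [1.282, 1.161, -1.283]
ft_force: [-0.1, -0.3, -1.2]
grip_width: 0.59
```

```bash
python3 - <<'E'
from pl import *
im=snap('side','s27.png',(310,160,400,250),8)
plan([(.5828,.0757,.05,-.1,1)])
E
```

```text
t 33.325 pos [0.5829 0.0759 0.0864] yaw -0.1 tilt 0.0005 q [-0.85  0.38  0.82  1.79 -0.31  1.1  -0.03]
-> [0.5828 0.0757 0.05  ] yaw -0.1 n 1
1
[3.64, -0.01, 0.02, 0, -0, 0]
```

View pics/s27.png

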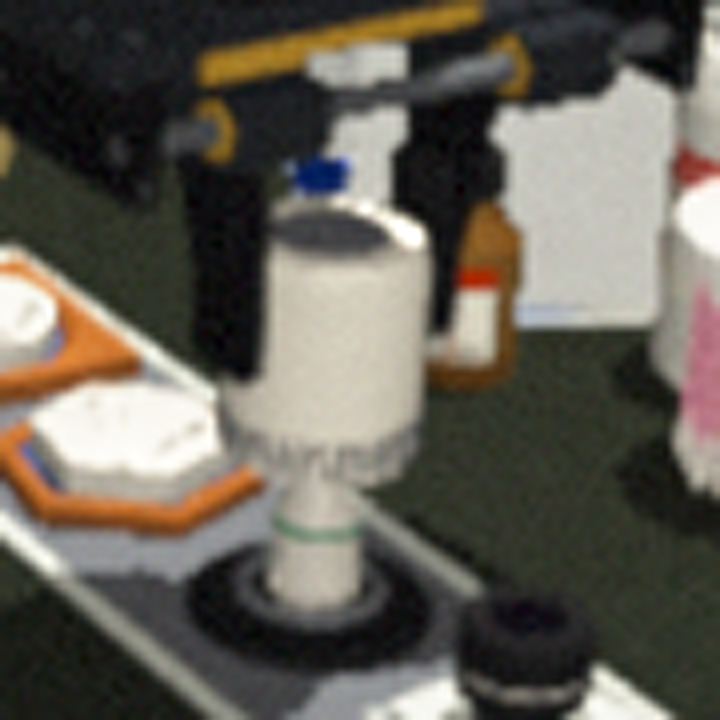

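>>> step_arm(increments=[1.5,0,0,0,0,0,1.5,0,0,0,0,0,0,0,0,0,0,0,0,0,0,0,0,0])

```text
time: 33.83
position: [0.5829, 0.0757, 0.0561]
tool_rot: [1.282, 1.161, -1.283]
ft_force: [0.5, -0.1, -0.1]
grip_width: 0.591
```

```bash
python3 - <<'E'
from pl import *
im=snap('side','s28.png',(310,160,400,250),8)
plan([(.5828,.0757,.04,-.1,1)])
E
```

```text
t 33.875 pos [0.5831 0.0757 0.0564] yaw -0.1 tilt 0.0003 q [-0.83  0.42  0.8   1.82 -0.34  1.05 -0.  ]
-> [0.5828 0.0757 0.04  ] yaw -0.1 n 1
1
[1.64, -0.03, 0.01, -0, -0, -0]
```

View pics/s28.png

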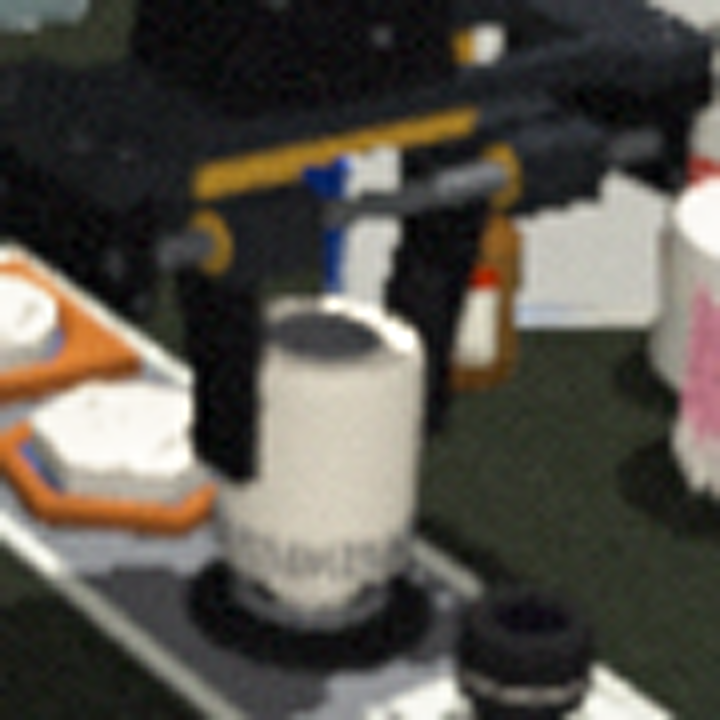

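>>> step_arm(increments=[0.9,0,0,0,0,0,0.3,0,0,0,0,0,0,0,0,0,0,0,0,0,0,0,0,0])

```text
time: 34.38
position: [0.583, 0.0759, 0.0443]
tool_rot: [1.283, 1.161, -1.282]
ft_force: [0.1, 0.3, -1.0]
grip_width: 0.589
```

>>> step_arm(increments=[0.3,0,0,0,0,0,0,0,0,0,0,0,0.2,0,0,0,0,0,0,0,0,0,0,0])

```text
time: 34.88
position: [0.5828, 0.0759, 0.0391]
tool_rot: [1.283, 1.161, -1.283]
ft_force: [0.3, 1.4, -0.3]
grip_width: 0.59
```

```bash
python3 - <<'E'
from pl import *
im=snap('side','s29.png',(310,160,400,250),8)
plan([(.5828,.0757,.039,-.1,1)])
E
```

```text
t 34.925 pos [0.5828 0.0759 0.0392] yaw -0.1 tilt 0.0006 q [-0.82  0.44  0.78  1.83 -0.36  1.02  0.01]
-> [0.5828 0.0757 0.039 ] yaw -0.1 n 1
1
[0.02, 0, 0.02, 0, -0, 0.001]
```

View pics/s29.png

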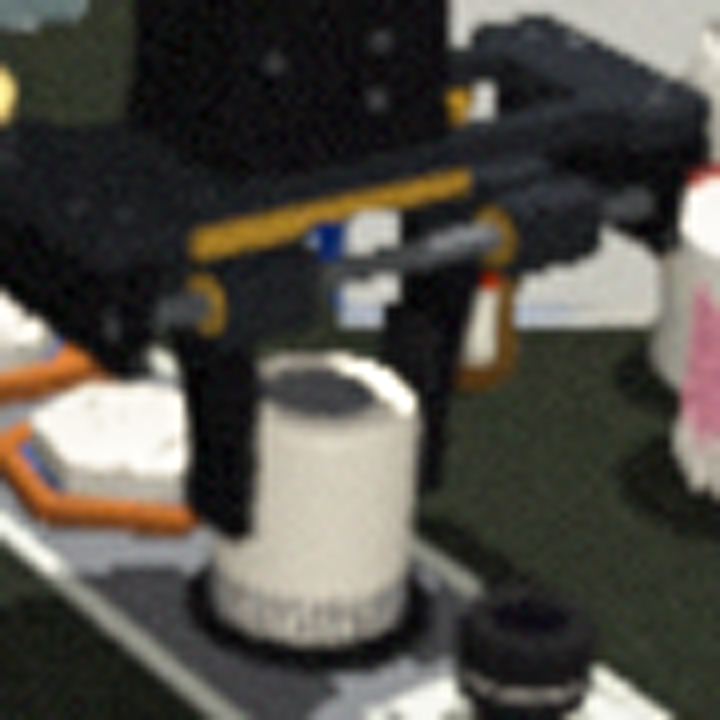

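Seated on the flange, with the grey band at flange level and no significant force. I'll release and back off.

>>> step_arm(increments=[0,0,0,0,0,0,0,0,0,0,0,0,0,0,0,0,0,0,0,0,0,0,0,0,-2,0,0,0,0,0,-4,0,0,0,0,0,-4,0,0,0,0,0,-3,-3,0,0,0,0,-1,-5,0,0,0,0,0,-4,-3,0,0,0,0,0,0,0,0,0], fingers=90)

```text
time: 36.3
position: [0.4644, 0.1207, 0.1805]
tool_rot: [1.282, 1.168, -1.276]
ft_force: [0.0, 0.2, -0.4]
grip_width: 0.9
```

```bash
python3 - <<'E'
from pl import *
a=snap('side','s30.png',(230,150,410,280),4.3);b=snap('top','t30.png',(220,100,400,220),4.4)
np.savez('ims3.npz',side=a,top=b)
plan([(.45,.25,.2,-.1)])
E
```

```text
t 36.4 pos [0.467  0.1178 0.1805] yaw -0.099 tilt 0.0026 q [-1.14 -0.05  0.83  1.94  0.04  1.24 -0.43]
-> [0.45 0.25 0.2 ] yaw -0.1 n 3
3
[-0.64, -1, -4.33, 0, -0.001, -0, -0.65, -1, -4.33, 0, -0.001, -0.001, -0.64, -1, -4.33, 0.001, -0, -0]
```

View pics/s30.png

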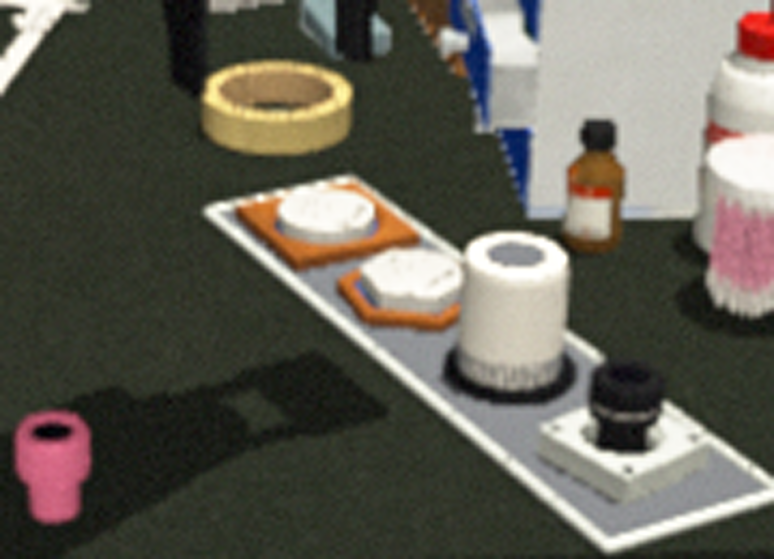

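View pics/t30.png

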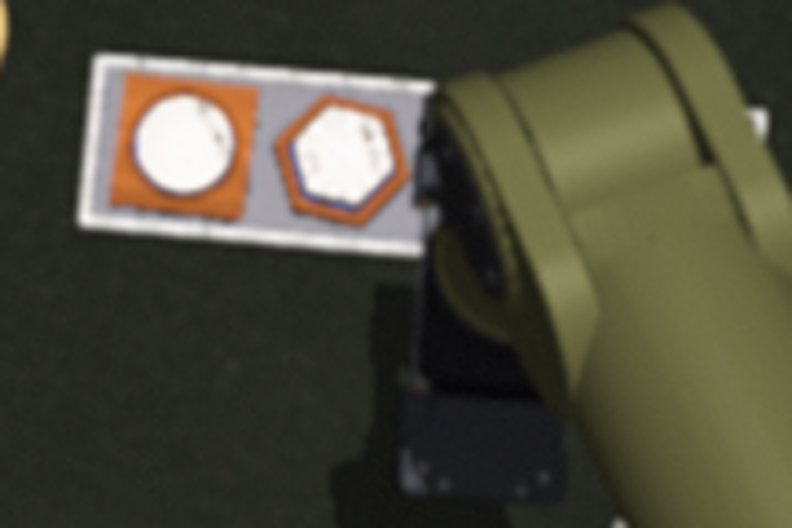

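>>> step_arm(increments=[-0.6,-1,-4.3,0,0,0,-0.6,-1,-4.3,0,0,0,-0.6,-0.5,-4.3,0,0,0,0,0,-5,0,0,0,0,0,-5,0,0,0,0,0,0,0,0,0,0,0,0,0,0,0])

```text
time: 37.28
position: [0.466, 0.3463, 0.1972]
tool_rot: [1.283, 1.157, -1.285]
ft_force: [0.3, -0.1, 0.2]
grip_width: 0.9
```

```bash
cat > m3.py <<'E'
import m2
from m2 import *
a=ctrl.get_image('side');b=ctrl.get_image('top'); np.savez('ims3.npz',side=a,top=b)
cv2.imwrite('pics/t31_%d.png'%np.random.randint(1e6) if 0 else 'pics/t31.png',cv2.resize(b[100:180,230:400,::-1],None,fx=4.6,fy=4.6,interpolation=2))
cv2.imwrite('pics/s31.png',cv2.resize(a[170:260,280:400,::-1],None,fx=6,fy=6,interpolation=2))
m2.ims={'side':a,'top':b}
for z in (.008,.0095,.0105): print('hexblock z',z,*fit('top','bright',lambda y:[hexp(.052,z,z+.012,y)],[.5938,.1685],z+.006,True,11))
print('felt+hex outer',)
def o(c):return None
for z in(.008,): print('round',*fit('top','bright',lambda y:[cyl(.0275,z,z+.011)],[.6037,.2618],.012,False,12))
print('cover top',*fit('top','bright',lambda y:[cyl(.0265,.0095,.0715)],[.5828,.0755],.04,False,13))
print('cover side',*fit('side','bright',lambda y:[cyl(.0265,.0095,.0715)],[.5828,.0755],.04,False,17))
print('hex side',*fit('side','bright',lambda y:[hexp(.052,.008,.02,y)],[.5938,.1685],.014,True,12))
print('round side',*fit('side','bright',lambda y:[cyl(.0275,.008,.019)],[.6037,.2618],.012,False,12))
for n in('hex_block_center','round_block_center','eyepiece_center','cover_center','level_center','green_mount_center'):
    for c in('top','side'):
        for r in ctrl.spot_point(c,n)[:2]: print(n,c,round(r['score'],2),cam2w(c,r['xyz']).round(4))
E
python3 m3.py
```

```text
hexblock z 0.008 [0.5957 0.1674 0.7664] 0.069
hexblock z 0.0095 [0.5953 0.1676 0.7675] 0.068
hexblock z 0.0105 [ 0.5951  0.1675 -0.2798] 0.069
felt+hex outer
round [0.6042 0.261 ] 0.058
cover top [0.5951 0.0678] 0.372
cover side [0.5842 0.0799] 0.545
hex side [0.5989 0.1697 0.8205] 0.378
round side [0.6077 0.2672] 0.397
hex_block_center top 0.82 [0.5946 0.1657 0.008 ]
hex_block_center top 0.38 [0.582  0.0693 0.0086]
hex_block_center side 0.54 [0.5958 0.1688 0.0084]
hex_block_center side 0.25 [ 0.5671 -0.0222  0.0331]
round_block_center top 0.67 [0.6013 0.2573 0.0102]
eyepiece_center top 0.71 [ 0.5725 -0.0167  0.0297]
eyepiece_center top 0.66 [0.4362 0.4399 0.0237]
eyepiece_center side 0.73 [0.4374 0.4329 0.0227]
eyepiece_center side 0.71 [0.3281 0.1027 0.0226]
cover_center top 0.74 [0.5856 0.0781 0.0406]
cover_center side 0.57 [0.581  0.0744 0.0409]
cover_center side 0.36 [0.5955 0.1717 0.0117]
level_center top 0.44 [0.4535 0.516  0.0094]
level_center side 0.6 [ 0.4542  0.5157 -0.0007]
green_mount_center top 0.63 [0.5992 0.2625 0.0104]
green_mount_center side 0.68 [0.3268 0.1931 0.0063]
```

View pics/t31.png

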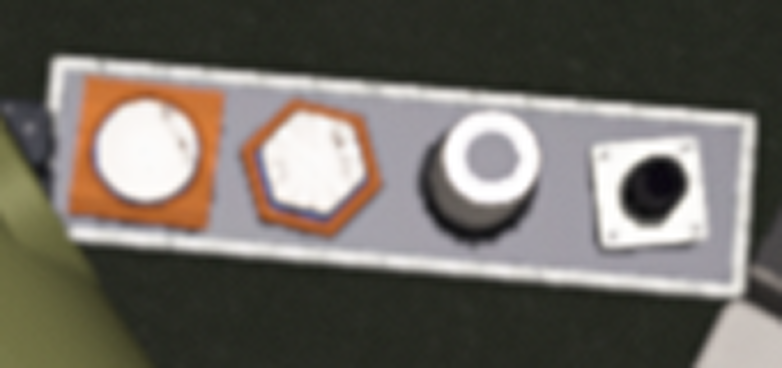

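View pics/s31.png

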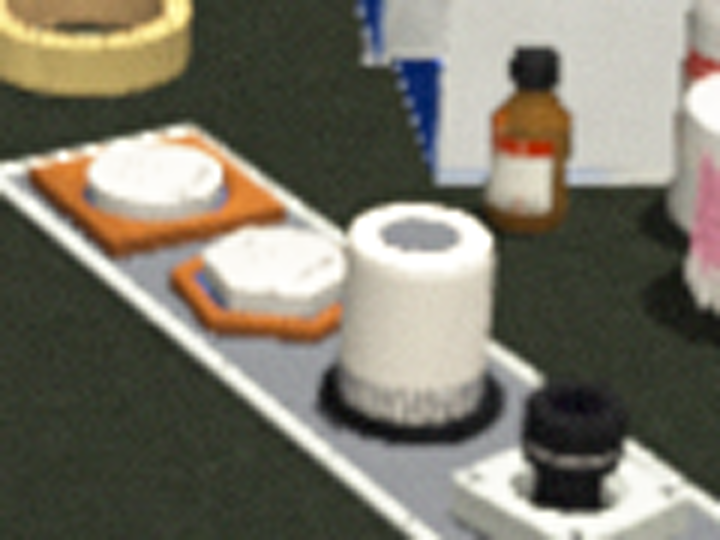

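The top picture shows the hex block about 2 mm off-centre toward +x, in line with one pair of flats, with little clearance left at the rim. There is time, so I'll re-centre it by closing gently across those flats.

```bash
python3 - <<'E'
from pl import *
plan([(.5936,.1682,.12,-.28),(.5936,.1682,.04,-.28)])
E
```

```text
t 37.975 pos [0.4644 0.348  0.1974] yaw -0.1 tilt 0.0006 q [-1.28  0.21  0.68  1.69 -0.14  1.29 -0.67]
-> [0.5936 0.1682 0.12  ] yaw -0.28 n 5
-> [0.5936 0.1681 0.04  ] yaw -0.28 n 2
7
[1.55, 2.93, 3.32, 0.036, -0, 0, 1.54, 3.05, 3.21, 0.036, -0, 0, 1.55, 3.16, 3.1, 0.036, -0, 0, 1.54, 3.27, 2.99, 0.036, -0, 0, 1.55, 3.38, 2.87, 0.036, -0, 0.001, 4, -0, 0, 0, -0, -0, 4, -0, 0.01, 0, -0, -0]
```

>>> step_arm(increments=[1.0,2.95,3.3,0.036,0,0,1.5,3.05,3.2,0.036,0,0,1.5,3.15,3.1,0.036,0,0,1.5,3.25,3.0,0.036,0,0,1.5,3.4,2.85,0.036,0,0,0,0,0,0,0,0,4,0,0,0,0,0,3,0,0,0,0,0,0,0,0,0,0,0,0,0,0,0,0,0], fingers=90)

```text
time: 39.22
position: [0.5945, 0.1694, 0.0586]
tool_rot: [1.413, 1.064, -1.41]
ft_force: [0.4, 0.2, -0.1]
grip_width: 0.899
```

```bash
python3 - <<'E'
from pl import *
snap('side','s32.png',(280,160,400,260),6)
plan([(.5936,.1682,.015,-.28,2)])
E
```

```text
t 39.275 pos [0.5949 0.1693 0.059 ] yaw -0.279 tilt 0.0026 q [-0.91  0.46  0.75  1.74 -0.35  1.07 -0.33]
-> [0.5936 0.1682 0.015 ] yaw -0.28 n 2
2
[2.2, -0.05, 0.08, 0, -0.001, -0.001, 2.2, -0.05, 0.07, 0.001, -0.001, -0.001]
```

View pics/s32.png

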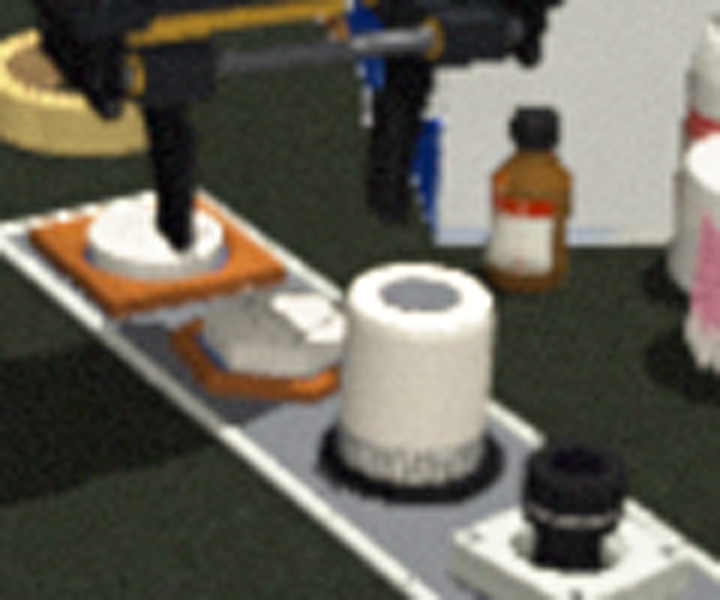

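>>> step_arm(increments=[2.2,-0.12,0.1,0,-0.001,-0.001,2.1,0,0,0,0,0,0,0,0,0,0,0,0,0,0,0,0,0])

```text
time: 39.78
position: [0.5923, 0.1677, 0.0141]
tool_rot: [1.411, 1.064, -1.414]
ft_force: [0.2, 0.3, -0.3]
grip_width: 0.902
```

```bash
python3 - <<'E'
from pl import *
plan([(.5936,.1682,.015,-.28,1)])
E
```

```text
t 39.775 pos [0.5923 0.1677 0.0141] yaw -0.28 tilt 0.0021 q [-0.89  0.52  0.72  1.77 -0.4   1.   -0.3 ]
-> [0.5936 0.1682 0.015 ] yaw -0.28 n 1
1
[-0.09, 0.11, -0.09, -0, 0.001, 0.002]
```

>>> step_arm(increments=[0,0.1,-0.05,0,0.001,0.002,0,0,0,0,0,0])

```text
time: 40.02
position: [0.5939, 0.1682, 0.0148]
tool_rot: [1.414, 1.063, -1.411]
ft_force: [-0.2, -0.3, 0.5]
grip_width: 0.899
```

>>> step_arm(increments=[0,0,0,0,0,0,0,0,0,0,0,0,0,0,0,0,0,0,0,0,0,0,0,0,0,0,0,0,0,0], fingers=0, force=10)

```text
time: 40.65
position: [0.5936, 0.1681, 0.0143]
tool_rot: [1.413, 1.063, -1.412]
ft_force: [-0.1, 0.3, 0.1]
grip_width: 0.589
```

>>> step_arm(increments=[0,0,0,0,0,0,0,0,0,0,0,0,0,0,0,0,0,0,-2,0,0,0,0,0,-4,0,0,0,0,0,-4,0,0,0,0,0,0,-4,-3,0,0,0,0,-4,-4,0,0,0,0,-3,-5,0,0,0,0,0,-5,0,0,0,0,0,0,0,0,0,0,0,0,0,0,0], fingers=80)

```text
time: 42.15
position: [0.5352, 0.3608, 0.1151]
tool_rot: [1.413, 1.062, -1.412]
ft_force: [-0.9, -1.6, -0.1]
grip_width: 0.795
```

```bash
sed -i 's/t31.png/t33.png/;s/s31.png/s33.png/' m3.py; python3 m3.py | head -8; python3 -c "
from pl import *
print(cur()[0],cur()[2]['grip_width'],cur()[2]['time'])"
```

```text
hexblock z 0.008 [0.5945 0.1677 0.7711] 0.067
hexblock z 0.0095 [0.5942 0.1678 0.7754] 0.067
hexblock z 0.0105 [ 0.594   0.1678 -0.274 ] 0.067
felt+hex outer
round [0.6042 0.261 ] 0.054
cover top [0.595  0.0677] 0.369
cover side [0.5843 0.0801] 0.557
hex side [ 0.598   0.1699 -0.2799] 0.358
[0.53459614 0.36189668 0.11421585] 0.802582786728708 42.85
```

```bash
ls pics | tail -5; python3 - <<'E'
from fit import *
z=np.load('ims3.npz')
cv2.imwrite('pics/t34.png',cv2.resize(z['top'][95:185,230:400,::-1],None,fx=4.6,fy=4.6,interpolation=2))
cv2.imwrite('pics/s34.png',cv2.resize(z['side'][170:260,280:400,::-1],None,fx=6,fy=6,interpolation=2))
E
```

```text
t33.png
t5.png
t6.png
top0.png
topc.png
```

View pics/t34.png

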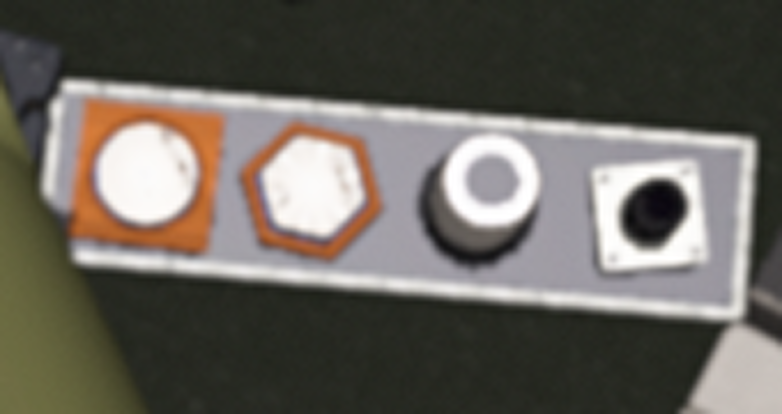

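View pics/s34.png

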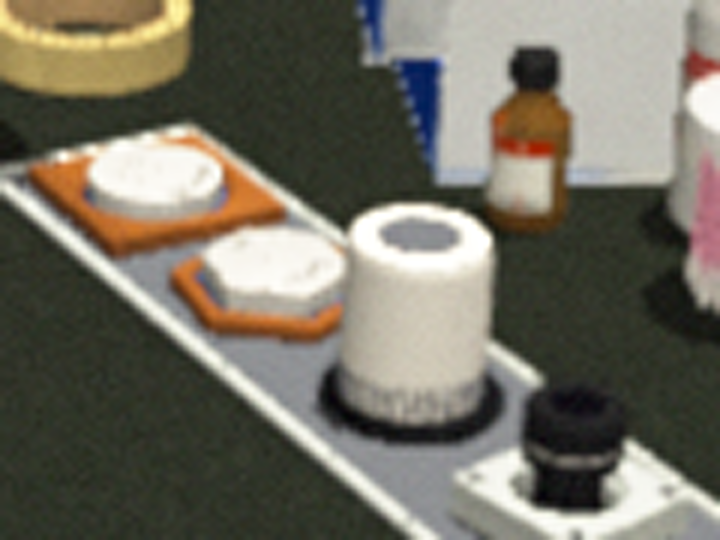

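```bash
python3 - <<'E'
from h import *
for z in (.0715,.0775): print(z,((proj('side',[.5828,.0757,z])-[280,170]+.5)*6).round(), ((proj('top',[.5828,.0757,z])-[230,95]+.5)*4.6).round())
for z in (.0515,.0565): print('eye top',z,((proj('side',[.5712,-.0182,z])-[280,170]+.5)*6).round(), ((proj('top',[.5712,-.0182,z])-[230,95]+.5)*4.6).round())
E
```

```text
0.0715 [422. 234.] [491. 180.]
0.0775 [423. 219.] [493. 177.]
eye top 0.0515 [578. 401.] [661. 205.]
eye top 0.0565 [579. 388.] [663. 203.]
```

```bash
python3 -c "
from bench import ctrl
print(ctrl.close_job())"
```

```text
the job is handed in; nothing more can be done
None
```

I put the hexagonal block, round block, eyepiece and objective into their seats and set the white cover over the objective on the black base. I handed the job in at about 43 s of the 106 s. The hand-in reports no verdict.

**What the last pictures showed:**
- **Hex block:** It first sat about 2 mm off centre. I closed the fingers gently across its flats to re-centre it, and it is now about 1 mm off, lying flat as far as the pictures show.
- **Round block:** It is about 1 mm off centre and looks flat.
- **Eyepiece:** It stands upright in its bore, and the height of its top fits fully seated.
- **Objective:** It stood upright in the ring before I covered it.
- **Cover:** The height of its top fits resting on the flange, not on the ring 6 mm higher.
- **Bystanders:** The spirit level and green specimen were found within about 2 mm of where they started. The red and pink look-alikes were left alone.
- **Gripper:** It is clear of everything.

**Checks that disagreed or failed:**
- The automatic outline fits of the white cover were poor in both cameras, because of the bright surroundings. I judged the cover by its height and edges in the side picture instead.
- The side-camera fits of the hex and round blocks in their seats were also poor. In the last reliable comparison the two cameras differed by 1–2 mm, so I went by the top camera.
- In the last check the trained network placed the green specimen at the round seat in the top picture. The side view had it in its place.

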